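# Pack a dismantled bench plane into its parts tray

## Robot

A 7-joint arm with a two-finger parallel gripper is mounted at the origin on the work surface. World frame = base frame: x ahead of the robot, y to its left, z up, the work surface at z = 0. Lengths are in m, angles in rad, forces in N, time in s.
With the tool pointing down it reaches from about 0.4 to 0.85 m from the base axis. Payload 4.5 kg.
Tool frame: the origin (TCP) lies on the centre line of the jaws, within the pads' length; the fingertips stand ahead of it and the grasp point (between the pads) lies 6 mm ahead of it (r.tcp_to_tips is the x of the fingertips in the tool frame, in m); x points along the fingers, y is the direction in which the jaws open and shut, and the axes are right-handed (so a half turn about x gives the same grasp; the last joint's range is limited). The gripper opens to 88 mm and grips with 3 to 60 N. Pads are 18 mm wide; open, the fingers measure 123 mm over their backs; the gripper's body (75 mm by 187 mm) begins 45 mm behind the grasp point.
Start: joints at [1.187, 0.689, -0.195, 1.565, 0.157, 0.902, -0.215], TCP at [0.254, -0.571, 0.264] pointing down, gripper open.
Joint ranges: [-3.01, 3.01], [-0.46, 2.08], [-1.47, 1.51], [0.13, 2.56], [-1, 4.14], [0.04, 2.09], [-2.66, 2.66]. Speed limits (rad/s): [2.57, 2.57, 3.14, 3.14, 3.14, 3.14, 3.14].

## Interface

Orientations are given as a unit quaternion [x, y, z, w].
In Python, from plant import r gives the robot as it stands.
- The arm moves only by the tool play_rows, never from a script. Its argument "targets" is a list of rows, each a list of 3 entries, a list of its own where there are three numbers: the turn, a rotation vector about the world's x, y, z in rad, then the shift along the world's x, y, z in units of 40 mm (1.0 is 40 mm), then the closure in counts, from 0 (fully open) to 255 (shut). A call has 1 to 5 rows; each row shifts and turns the commanded pose from where the row before left it; what a row does not reach is not made up. A row lasts 1/10 s, in which the tool goes at most 50 mm and 8.59 degrees, less where a joint would pass 70% of its speed; a pose out of reach is approached as far as the arm can. A call is refused whole if a number of a shift passes 1 or a number of a turn 0.15, either way. A call with a gripper value outside its range is refused whole. The fingers move at their own pace and stop on an object; "newtons" is the grip in N (left out, the last holds). Time passes only in rows, so rows that do not move let the fingers close. It gives the time, the measured TCP pose, the force and the opening at its end, in the units of the state.
- r.get_state(): the state, without advancing time (a new reading comes with each control period).
- r.snapshot(name): name is "side" or "top" or "wrist"; returns a dict with "color" (420x560x3 uint8, red, green, blue), "fx", "fy", "cx", "cy" (pixels), "cam_to_world" (4x4, takes a point from camera to world coordinates). Camera axes: x right, y up, looking along -z (the intrinsics and any distortion apply to the point x, -y, -z); pixel columns grow to the right and rows downward; lengths in m; the calibration is good to about 2 mm. A picture is of the moment at which its call begins. There is no depth.
- r.finish_job(): hands the job in, once; it reports no verdict.
The state is a dict: "clock": time; "q": joint angles; "qd": joint speeds; "joint_torque": joint torques, N m; "tool_pos": TCP position; "eef_rot": TCP orientation; "contact_force": force on the tool from outside, world axes, zero at the start; "moment": the same for the moment, N m; "opening": opening from 0.0 (shut) to 1.0 (fully open).
Only numpy, scipy, OpenCV 4.12 (cv2) and the standard library are available. Lean on these libraries where they do the work, as an engineer would, in place of code of your own. Each camera call takes 0.05 s, during which the arm holds its last target.

## Task

A hand plane has been taken apart on the bench mat: pack its four parts into the wooden parts tray, each set upright and fully down in the recess made for it (long sole casting in the long recess, front knob in the round one, rear handle in the slot, frog block in the square one). Pack the heavy sole first: rest one end of it in the long recess with the other end clearly raised, then pivot it down flat without letting it fall; only then pack the small parts, in any order. Leave the short sole and the squat drawer knob where they lie, as they belong to other jobs.

Things in the scene. Friction and masses are not known exactly. Their poses are not given: they have to be found in the camera images.
- sole: Long plane sole, bare grey cast iron, 0.6-0.9 kg, open side up. Plate 48 (x) x 160 (y) x 6 mm, balanced, ends alike. 2 parallel cheeks on the middle 66 mm of its long sides, 48 mm over the outside, tops 42 mm above the underside (24 mm high shoulders beyond, 14 mm long). Pinch across them (x), high, to clear the tray's rims. Origin: centre of underside; y lengthwise, z up.
- knob: The plane's front knob: slender turned brown wood, standing upright, 62 mm tall, foot 34 mm across, waist 23 mm, straight-sided widest part 36 mm across from 35 to 53 mm above the foot. About 60 g. Origin: centre of the foot; z up.
- tote: The plane's rear handle: brown wood, upright, 74 mm tall, 24 mm thick (y) all the way up, about 90 g. Foot 62 (x) x 24 (y) x 12 mm; stem 28 mm deep in x, centred over the foot from 27 to 65 mm height; the top 14 mm overhangs to x = +26 mm. Origin: centre of the foot's underside; x along the foot, z up.
- frog: The plane's frog: bare grey cast-iron block, 250 g, on a base 46 (x) x 40 (y) x 8 mm; above it a block 26 mm deep in x (centred at x = +4 mm) and 40 mm wide (y), top at 42 mm, with a sloping face plate on its -x side and a brass screw in the top. Origin: centre of the base's underside; z up.
- short_sole: Look-alike, leave it: another grey cast-iron sole of the same width (48 mm) and height (42 mm) but only 104 mm long (y). Origin: centre of the underside.
- drawer_knob: Look-alike, leave it: squat mushroom-shaped turned wooden knob, 38 mm tall and 54 mm across its cap. Origin: centre of the foot.
- bay_sole: Long recess, 68 (x) x 182 (y) mm, in a plywood block 84 x 208 x 13 mm of the fixed tray; floor 5 mm, rim 13 mm above the origin (centre of the block's underside, 3 mm above the bench); y lengthwise, z up. On the tray's +x side; the three small inserts stand in a row, order shuffled, on its -x side, axes parallel. A frame 17 mm high runs round the tray.
- bay_round: Insert of the same tray with the round recess, 56 mm across, in the middle of a plywood block 92 (x) x 68 (y) x 13 mm. Recess floor 5 mm, rim 13 mm above the origin (centre of the block's underside).
- bay_slot: Insert of the same tray with the slot-shaped recess, 82 (x) x 44 (y) mm, in a plywood block 92 x 68 x 13 mm. Recess floor 5 mm, rim 13 mm above the origin (centre of the block's underside); x along the slot.
- bay_square: Insert of the same tray with the square recess, 60 x 60 mm, in the middle of a plywood block 92 (x) x 68 (y) x 13 mm. Recess floor 5 mm, rim 13 mm above the origin (centre of the block's underside).
Things that resemble listed ones, but are neither listed nor needed, are in the scene too. What is shaped like the frog but blue is not meant. What is shaped like the bay_square but yellow is not meant.

How it is judged:
On the way, in this order (a step that is already met when the one before it is completed fails the run):
1. one end of the sole rests in the long recess while the other end is raised (sole tilted by more than 0.1 rad, within 25 mm of the recess's centre, touching the insert) (contact force between sole and bay_sole above 0.3 N and angle between sole's own z axis and vertical between 0.1 and 0.8 rad and horizontal distance between sole and bay_sole below 0.025 m), for 0.1 s.
2. the sole has been pivoted down and lies flat on the floor of the long recess (horizontal distance between sole and bay_sole below 0.017 m and z of sole in the frame of bay_sole below 0.009 m and angle between sole's own z axis and vertical below 0.05 rad), for 0.2 s.
At the end, for the whole second after the job is handed in: Sole flat (0.05 rad) on the long recess floor, within 17 mm of centre; knob in round (15 mm), rear handle in slot and frog in square recess (17 mm), upright, less than 4 mm above the recess floor, all released and at rest; short sole and drawer knob within 30 mm of their start (all of step 2 and horizontal distance between knob and bay_round below 0.015 m and z of knob in the frame of bay_round below 0.009 m and angle between each of knob, tote, frog's own z axis and vertical below 0.08 rad and horizontal distance between tote and bay_slot below 0.017 m and z of tote in the frame of bay_slot below 0.009 m and horizontal distance between frog and bay_square below 0.017 m and z of frog in the frame of bay_square below 0.009 m and linear speed of each of sole, knob, tote, frog below 0.02 m/s and distance of each of short_sole, drawer_knob from where it was at the start of the episode below 0.03 m); the robot touches nothing.
It fails at once if the sole is dropped: it turns faster than 3 rad/s while touching the long recess's insert (contact force between sole and bay_sole above 0.3 N and angular speed of sole above 3 rad/s).
It fails at once if a small part is packed before the sole lies in its recess (not (horizontal distance between sole and bay_sole below 0.025 m and z of sole in the frame of bay_sole below 0.012 m) and ((horizontal distance between knob and bay_round below 0.015 m and z of knob in the frame of bay_round below 0.009 m) or (horizontal distance between tote and bay_slot below 0.017 m and z of tote in the frame of bay_slot below 0.009 m) or (horizontal distance between frog and bay_square below 0.017 m and z of frog in the frame of bay_square below 0.009 m))).
It fails at once if a look-alike is moved by more than 30 mm (distance of any of short_sole, drawer_knob from where it was at the start of the episode above 0.03 m).
It also fails if it takes over 102 s, if anything falls off the work surface, if the arm or the gripper's body presses on something with over 40 N, if the wrist force passes 120 N, or if a joint passes its speed limit or range.

## Working session

There is one attempt and no reset: what is moved stays moved. The work goes in short steps, Python scripts to look and compute and a tool call to move; the robot and the scene stay as the last step left them, time stands still between calls to the robot, and variables do not carry over. Pictures are saved under pics/ and viewed, and the job is handed in when it is done.

Besides the shell and the picture viewer there is one more tool, called after "Emit:" by a JSON object that holds its "method" and its "body". play_rows: Moves the arm, as the interface text tells. Its arguments: {"type":"object","properties":{"targets":{"type":"array","items":{"type":"array"}},"newtons":{"type":"number"}},"required":["targets"]}

```bash
ls; mkdir -p pics; cat > h.py <<'E'
from plant import r
import numpy as np, cv2, json, pickle
def snap(n,f):
    s=r.snapshot(n); cv2.imwrite('pics/'+f+'.png',s['color'][:,:,::-1]); pickle.dump(s,open('pics/'+f+'.pkl','wb')); return s
def load(f): return pickle.load(open('pics/'+f+'.pkl','rb'))
def ray(s,u,v):
    T=np.array(s['cam_to_world']); d=np.array([(u-s['cx'])/s['fx'],-(v-s['cy'])/s['fy'],-1.])
    return T[:3,3],T[:3,:3]@d
def onz(s,u,v,z):
    o,d=ray(s,u,v); return o+d*(z-o[2])/d[2]
def proj(s,p):
    T=np.array(s['cam_to_world']); c=T[:3,:3].T@(np.array(p)-T[:3,3])
    return s['cx']+s['fx']*c[0]/-c[2], s['cy']-s['fy']*c[1]/-c[2]
E
python3 - <<'E'
from h import *
for n in ['top','side','wrist']:
    s=snap(n,n+'0'); print(n,{k:(np.round(s[k],3).tolist()) for k in s if k!='color'})
print(r.get_state(), r.tcp_to_tips)
E
```

```text
pics
top {'fx': 434.395, 'fy': 434.395, 'cx': 278.821, 'cy': 214.848, 'cam_to_world': [[0.005, 0.988, -0.154, 0.289], [-1.0, 0.001, -0.024, -0.032], [-0.023, 0.154, 0.988, 1.148], [0.0, 0.0, 0.0, 1.0]]}
side {'fx': 479.443, 'fy': 479.443, 'cx': 274.659, 'cy': 211.245, 'cam_to_world': [[-0.983, 0.12, -0.14, 0.335], [-0.184, -0.627, 0.757, 0.728], [0.003, 0.77, 0.638, 0.688], [0.0, 0.0, 0.0, 1.0]]}
wrist {'fx': 315.143, 'fy': 315.143, 'cx': 275.921, 'cy': 209.39, 'cam_to_world': [[0.407, 0.873, 0.269, 0.324], [-0.914, 0.389, 0.119, -0.541], [-0.001, -0.294, 0.956, 0.384], [0.0, 0.0, 0.0, 1.0]]}
{'clock': 0.15, 'q': array([ 1.18680217,  0.68981016, -0.19458622,  1.56606275,  0.15726183,
        0.90250906, -0.21511061]), 'qd': array([ 0.00094744, -0.00339718,  0.0002765 , -0.00214537, -0.00032676,
       -0.00100281, -0.00180514]), 'joint_torque': array([-1.64399407e-03, -5.27858734e+01, -1.26872499e+00, -1.53586096e+01,
       -5.25282661e-02,  3.85660489e-03,  6.11332143e-05]), 'tool_pos': array([ 0.25342095, -0.57084057,  0.26309527]), 'eef_rot': array([-0.69161444, -0.14714737,  0.69184366, -0.14618299]), 'contact_force': array([ 0.26586184,  0.30150562, -0.16677046]), 'moment': array([0.04090501, 0.01453326, 0.0142132 ]), 'opening': 1.0057331451035405} 0.025
```

View pics/top0.png

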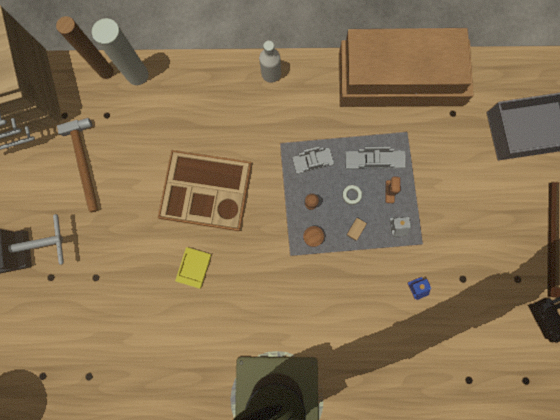

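View pics/side0.png

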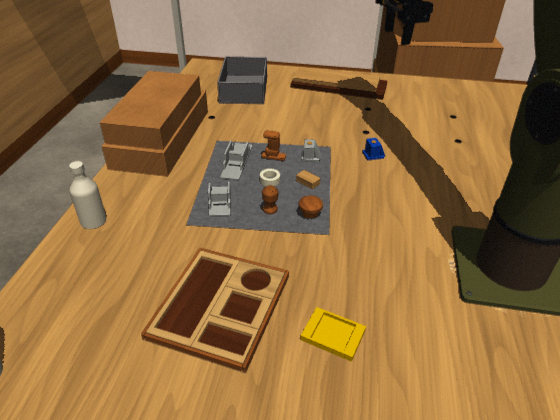

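View pics/wrist0.png

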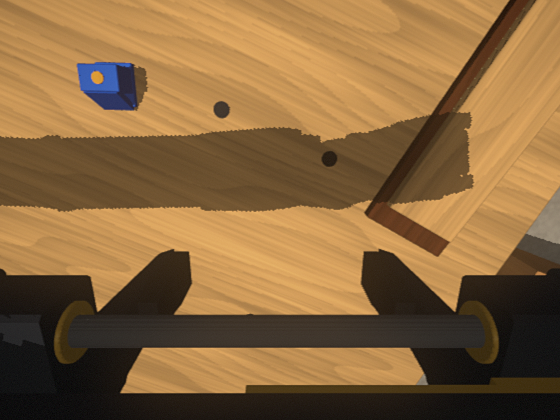

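```bash
python3 - <<'E'
from h import *
a=load('top0')['color'][:,:,::-1]
cv2.imwrite('pics/t0a.png',cv2.resize(a[120:270,270:430],None,fx=5,fy=4*5/4*0.8,interpolation=cv2.INTER_CUBIC) if 0 else cv2.resize(a[125:265,275:430],None,fx=5,fy=4.2,interpolation=cv2.INTER_CUBIC)[:600])
a2=a[140:240,150:260]; cv2.imwrite('pics/t0b.png',cv2.resize(a2,None,fx=6,fy=6,interpolation=cv2.INTER_CUBIC))
b=load('side0')['color'][:,:,::-1]
cv2.imwrite('pics/s0a.png',cv2.resize(b[120:240,180:345],None,fx=4.8,fy=4.8,interpolation=cv2.INTER_CUBIC))
E
```

```text
(no output)
```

View pics/t0a.png

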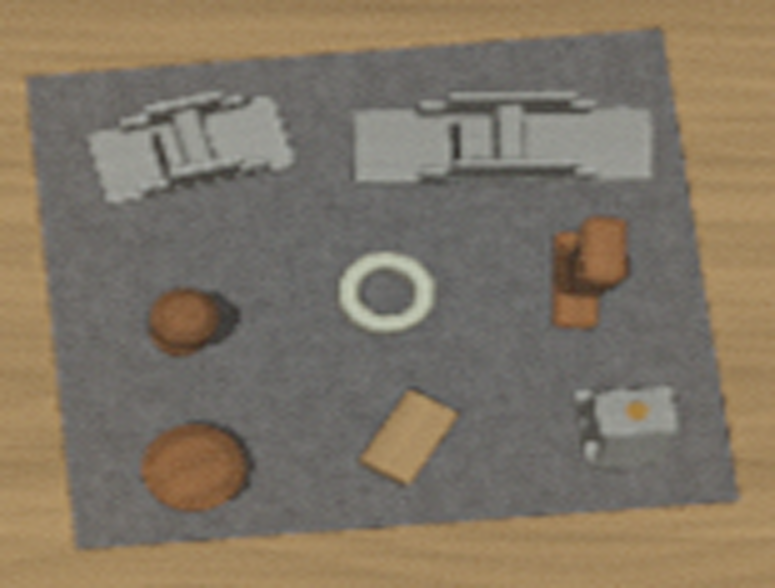

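View pics/t0b.png

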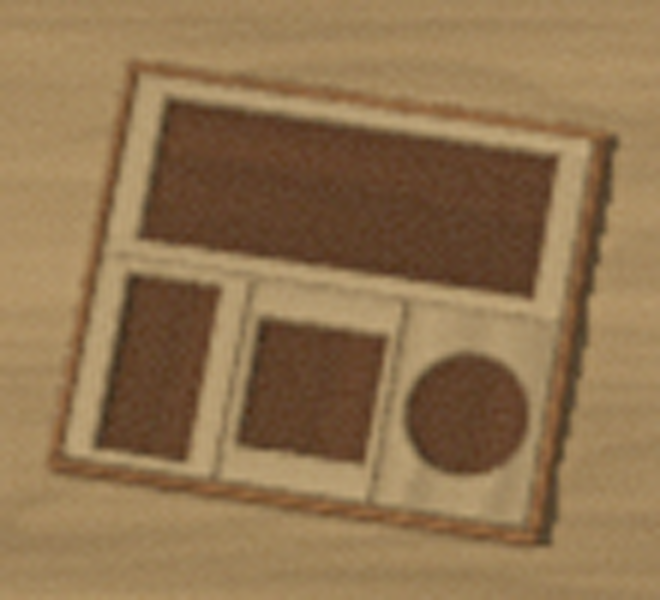

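View pics/s0a.png

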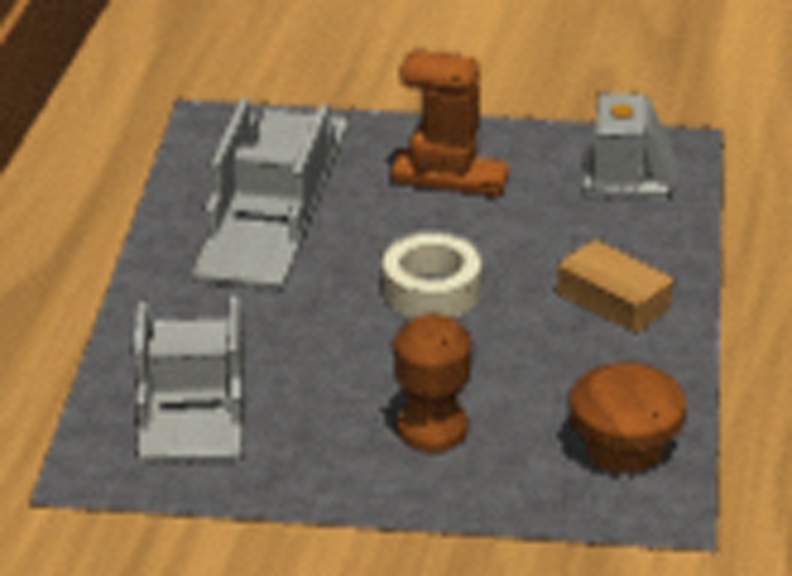

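```bash
python3 - <<'E'
from h import *
s=load('top0'); im=s['color'].astype(int)
dark=((im.sum(2)<230)&(im[:,:,0]>im[:,:,2]+15)).astype(np.uint8)
m=np.zeros_like(dark); m[145:235,155:257]=dark[145:235,155:257]
cs,_=cv2.findContours(m,cv2.RETR_EXTERNAL,cv2.CHAIN_APPROX_NONE)
for c in cs:
    if cv2.contourArea(c)<100: continue
    w=np.array([onz(s,u+0.,v+0.,0.016)[:2] for u,v in c[:,0]]).astype(np.float32)*1000
    (cx,cy),(a,b),t=cv2.minAreaRect(w); print(cv2.contourArea(c),np.round((cx,cy,a,b,t),1))
def P(l,off,sc,z):
    w=np.array([onz(s,off[0]+(u+.5)/sc[0]-.5,off[1]+(v+.5)/sc[1]-.5,z) for u,v in l])*1000; return w[:,:2]
for n,l in dict(sole=[(165,98),(558,153),(533,300),(140,240)],sq=[(260,318),(387,335),(363,465),(238,447)],slot=[(127,273),(220,287),(187,460),(95,448)],outer=[(130,63),(612,133),(547,543),(52,468)],circ=[(467,351),(530,413),(467,476),(405,413)]).items():
    w=P(l,(150,140),(6,6),0.016); e=w[1]-w[0]; print(n,w.mean(0).round(1),np.round([np.linalg.norm(w[1]-w[0]),np.linalg.norm(w[2]-w[1]),np.arctan2(e[0],-e[1])],3))
w=P([(355,108),(653,106),(653,181),(355,181)],(275,125),(5,4.2),0.007);print('sole',w.round(1),w.mean(0))
w=P([(90,135),(275,97),(292,165),(108,202)],(275,125),(5,4.2),0.007);print('short',w.round(1),w.mean(0))
w=P([(185,320)],(275,125),(5,4.2),0.055);print('knob top',w)
w=P([(195,462)],(275,125),(5,4.2),0.03);print('drawer',w)
w=P([(553,232),(577,230),(597,328),(553,328)],(275,125),(5,4.2),0.013);print('tote foot',w)
w=P([(583,217),(628,217),(628,272),(583,285)],(275,125),(5,4.2),0.073);print('tote top',w)
w=P([(597,388),(675,386),(677,432),(603,437)],(275,125),(5,4.2),0.043);print('frog top',w, w.mean(0))
E
```

```text
272.5 [4.816e+02 1.317e+02 4.840e+01 5.080e+01 1.000e-01]
392.0 [493.1 201.3  55.9  55.9  81.9]
385.0 [503.9 270.4  39.8  78.4  81.3]
1429.0 [581.2 187.7 177.9  63.8  81.1]
sole [581.1 187.4] [ 1.8024e+02  6.8076e+01 -1.4400e-01]
sq [492.9 200.9] [57.498 59.111 -0.135]
slot [503.9 270.3] [42.524 78.987 -0.152]
outer [534.5 192.2] [ 2.21604e+02  1.87098e+02 -1.50000e-01]
circ [483.  131.7] [39.903 39.189 -0.774]
sole [[ 644.6 -184.7]
 [ 645.5 -345.3]
 [ 595.8 -343.3]
 [ 596.1 -183.8]] [ 620.52013602 -264.27828356]
short [[ 626.9  -41. ]
 [ 652.1 -141.5]
 [ 606.7 -150.1]
 [ 582.4  -50.7]] [617.04766907 -95.83578249]
knob top [[496.24993746 -89.12973111]]
drawer [[412.18808032 -94.97792045]]
tote foot [[ 561.01438712 -287.44246805]
 [ 562.30209725 -300.1963623 ]
 [ 499.14390144 -308.50461328]
 [ 499.13633683 -285.40045805]]
tote top [[ 555.86616307 -289.28559502]
 [ 555.84036607 -311.8638756 ]
 [ 522.08607732 -310.57211659]
 [ 514.15969938 -287.8213166 ]]
frog top [[ 456.45760354 -299.84431741]
 [ 457.73226331 -339.51569598]
 [ 429.53410598 -339.35478711]
 [ 426.41693023 -301.79734652]] [ 442.53522576 -320.12803675]
```

```bash
cat >> h.py <<'E'
from scipy.spatial.transform import Rotation as R
def st():
    s=r.get_state(); M=R.from_quat(s['eef_rot']).as_matrix()
    print('t',round(s['clock'],2),'pos',(s['tool_pos']*1000).round(1),'x',M[:,0].round(3),'y',M[:,1].round(3),'yaw_y',round(np.arctan2(M[1,1],M[0,1]),3),'F',s['contact_force'].round(1),'op',round(s['opening'],3),'q7',s['q'].round(2))
E
python3 -c "
from h import *
st()"
```

```text
t 0.15 pos [ 253.4 -570.8  263.1] x [-0.001  0.001 -1.   ] y [ 0.406 -0.914 -0.001] yaw_y -1.153 F [ 0.3  0.3 -0.2] op 1.006 q7 [ 1.19  0.69 -0.19  1.57  0.16  0.9  -0.22]
```

Emit:
{"method": "play_rows", "body": {"targets": [[[0,0,0.115],[0.9,0.75,0],0],[[0,0,0.115],[0.9,0.75,0],0],[[0,0,0.115],[0.9,0.75,0],0],[[0,0,0.115],[0.9,0.75,0],0],[[0,0,0.115],[0.9,0.75,0],0]], "newtons": 55}}

```text
clock: 0.65
tool_pos: [0.4347, -0.4199, 0.2636]
eef_rot: [-0.621, -0.338, 0.621, -0.338]
contact_force: [0.1, -0.7, -0.2]
opening: 0.998
```

Emit:
{"method": "play_rows", "body": {"targets": [[[0,0,0.115],[0.9,0.75,0],0],[[0,0,0.115],[0.9,0.75,0],0],[[0,0,0.115],[0.9,0.75,0],0],[[0,0,0.115],[0.9,0.75,0],0],[[0,0,0.115],[0.9,0.75,0],0]]}}

```text
clock: 1.15
tool_pos: [0.6146, -0.27, 0.2634]
eef_rot: [0.499, 0.501, -0.5, 0.5]
contact_force: [0.3, -1.0, -0.3]
opening: 1.001
```

Emit:
{"method": "play_rows", "body": {"targets": [[[0,0,0],[0,0,0],0]]}}

```text
clock: 1.25
tool_pos: [0.6189, -0.2625, 0.2635]
eef_rot: [0.5, 0.503, -0.495, 0.502]
contact_force: [0.6, 1.6, 0.2]
opening: 1.001
```

```bash
python3 -c "
from h import *
snap('wrist','w1');st()"
```

```text
t 1.3 pos [ 616.  -266.7  263.2] x [ 0.001  0.003 -1.   ] y [1.    0.004 0.001] yaw_y 0.004 F [-0.2 -1.3 -0.1] op 0.999 q7 [ 0.58  0.78 -0.47  1.4   0.38  1.05  0.04]
```

View pics/w1.png

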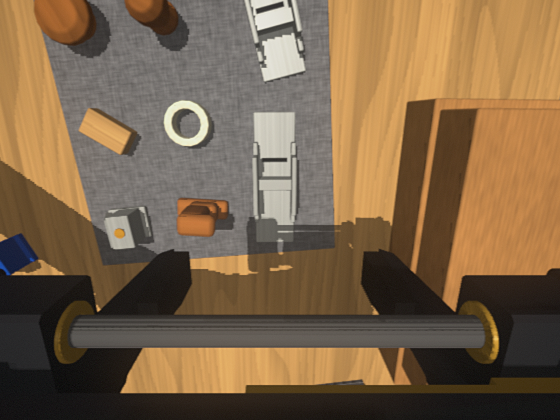

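```bash
python3 -c "
from h import *
s=load('w1')
for u,v,z in [(254,113,.007),(295,113,.007),(250,240,.007),(300,240,.007),(257,143,.043),(293,143,.043),(254,218,.043),(298,218,.043)]: print(u,v,(onz(s,u,v,z)*1000).round(1))
st();st()"
```

```text
254 113 [ 595.  -186.8    7. ]
295 113 [ 642.1 -186.3    7. ]
250 240 [ 588.3 -343.6    7. ]
300 240 [ 652.9 -343.1    7. ]
257 143 [ 600.1 -217.5   43. ]
293 143 [ 638.5 -217.1   43. ]
254 218 [ 596.1 -301.7   43. ]
298 218 [ 646.4 -301.3   43. ]
t 1.3 pos [ 616.  -266.7  263.2] x [ 0.001  0.003 -1.   ] y [1.    0.004 0.001] yaw_y 0.004 F [-0.2 -1.3 -0.1] op 0.999 q7 [ 0.58  0.78 -0.47  1.4   0.38  1.05  0.04]
t 1.3 pos [ 616.  -266.7  263.2] x [ 0.001  0.003 -1.   ] y [1.    0.004 0.001] yaw_y 0.004 F [-0.2 -1.3 -0.1] op 0.999 q7 [ 0.58  0.78 -0.47  1.4   0.38  1.05  0.04]
```

Emit:
{"method": "play_rows", "body": {"targets": [[[0,0,0],[0.16,0.15,-0.9],0],[[0,0,0],[0,0,-1],0],[[0,0,0],[0,0,-1],0],[[0,0,0],[0,0,-0.7],0],[[0,0,0],[0,0,-0.5],0]]}}

```text
clock: 1.8
tool_pos: [0.6173, -0.2669, 0.097]
eef_rot: [-0.5, -0.5, 0.503, -0.498]
contact_force: [0.2, -0.6, 0.9]
opening: 0.996
```

Emit:
{"method": "play_rows", "body": {"targets": [[[0,0,0],[0,0,-0.5],0],[[0,0,0],[0,0,-0.4],0],[[0,0,0],[0,0,-0.3],0],[[0,0,0],[0,0,0],0]]}}

```text
clock: 2.2
tool_pos: [0.6185, -0.2656, 0.0501]
eef_rot: [-0.5, -0.5, 0.502, -0.498]
contact_force: [0.2, 0.5, 1.4]
opening: 1.002
```

```bash
python3 -c "
from h import *
snap('wrist','w2');snap('side','s2');st()"
```

```text
t 2.3 pos [ 620.2 -265.6   52.1] x [ 0.001 -0.    -1.   ] y [ 1.    -0.003  0.001] yaw_y -0.003 F [0.4 0.8 0.1] op 1.002 q7 [ 0.52  1.04 -0.36  1.52  0.51  0.68 -0.09]
```

View pics/w2.png

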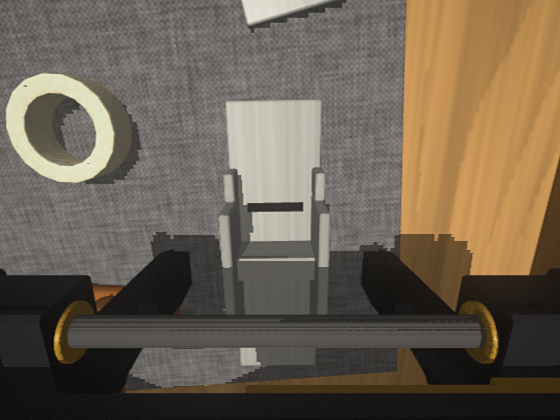

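View pics/s2.png

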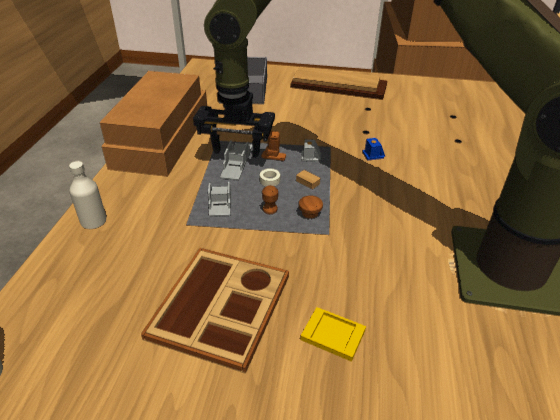

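Emit:
{"method": "play_rows", "body": {"targets": [[[0,0,0],[0,0,-0.15],0],[[0,0,0],[0,0,0],255],[[0,0,0],[0,0,0],255],[[0,0,0],[0,0,0],255],[[0,0,0],[0,0,0],255]], "newtons": 60}}

```text
clock: 2.8
tool_pos: [0.6202, -0.2653, 0.046]
eef_rot: [0.501, 0.499, -0.501, 0.499]
contact_force: [0.8, -0.6, -0.4]
opening: 0.659
```

Emit:
{"method": "play_rows", "body": {"targets": [[[0,0,0],[0,0,0],255],[[0,0,0],[0,0,0],255],[[0,0,0],[0,0,0.2],255],[[0,0,0],[0,0,0.3],255],[[0,0,0],[0,0,0],255]]}}

```text
clock: 3.3
tool_pos: [0.6213, -0.2655, 0.0674]
eef_rot: [0.501, 0.498, -0.5, 0.5]
contact_force: [1.0, -0.4, -7.4]
opening: 0.536
```

```bash
python3 -c "
from h import *
snap('wrist','w3');snap('side','s3');st()
cv2.imwrite('pics/s3z.png',cv2.resize(load('s3')['color'][90:220,170:330,::-1],None,fx=4,fy=4))"
```

```text
t 3.4 pos [ 620.3 -265.3   66.1] x [ 0.001 -0.    -1.   ] y [ 1.    -0.003  0.001] yaw_y -0.003 F [-0.9 -0.4 -8. ] op 0.542 q7 [ 0.52  1.02 -0.37  1.52  0.51  0.7  -0.08]
```

View pics/w3.png

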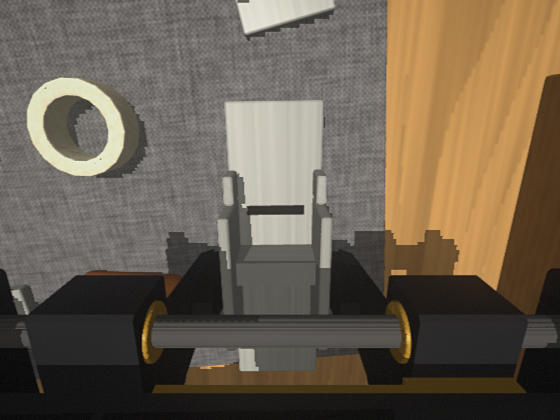

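View pics/s3z.png

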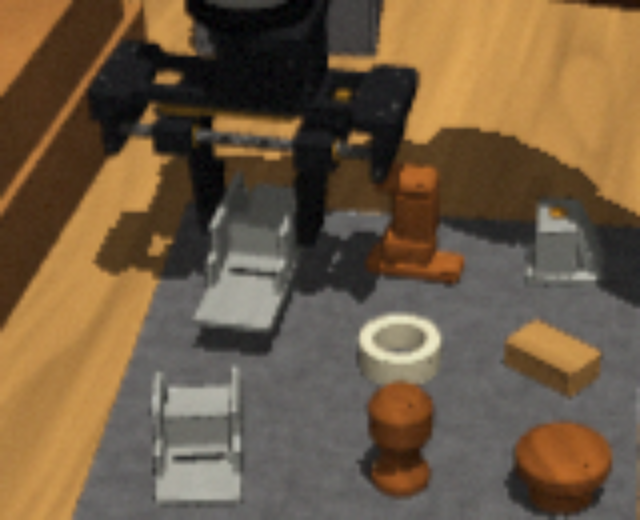

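Emit:
{"method": "play_rows", "body": {"targets": [[[0,0,0],[0,0,0.6],255],[[0,0,0],[0,0.3,0.9],255],[[0,0,-0.012],[-0.08,0.6,0.8],255],[[0,0,-0.012],[-0.08,0.9,0.2],255],[[0,0,-0.012],[-0.08,0.95,0],255]]}}

```text
clock: 3.9
tool_pos: [0.6113, -0.1553, 0.1676]
eef_rot: [0.511, 0.488, -0.51, 0.491]
contact_force: [0.4, 1.2, -7.2]
opening: 0.54
```

Emit:
{"method": "play_rows", "body": {"targets": [[[0,0,-0.012],[-0.08,0.95,0],255],[[0,0,-0.012],[-0.08,0.95,0],255],[[0,0,-0.012],[-0.08,0.95,0],255],[[0,0,-0.012],[-0.08,0.95,0],255],[[0,0,-0.012],[-0.08,0.95,0],255]]}}

```text
clock: 4.4
tool_pos: [0.5939, 0.0362, 0.1655]
eef_rot: [-0.524, -0.475, 0.524, -0.474]
contact_force: [0.9, 0.1, -6.9]
opening: 0.537
```

Emit:
{"method": "play_rows", "body": {"targets": [[[0,0,-0.012],[-0.08,0.95,0],255],[[0,0,-0.012],[-0.08,0.95,0],255],[[0,0,-0.012],[-0.08,0.8,0],255],[[0,0,-0.015],[-0.08,0.5,0],255],[[0,0,0],[0,0,0],255]]}}

```text
clock: 4.9
tool_pos: [0.5801, 0.1689, 0.1658]
eef_rot: [0.535, 0.465, -0.533, 0.462]
contact_force: [0.0, 1.1, -6.1]
opening: 0.535
```

```bash
python3 -c "
from h import *
snap('wrist','w4');snap('side','s4');st()"
```

```text
t 5.0 pos [581.2 162.9 165.4] x [-0.001 -0.001 -1.   ] y [ 0.989 -0.148 -0.001] yaw_y -0.148 F [ 0.2 -1.1 -7.6] op 0.537 q7 [-0.18  0.8  -0.3   1.71  0.34  0.68 -0.81]
```

View pics/w4.png

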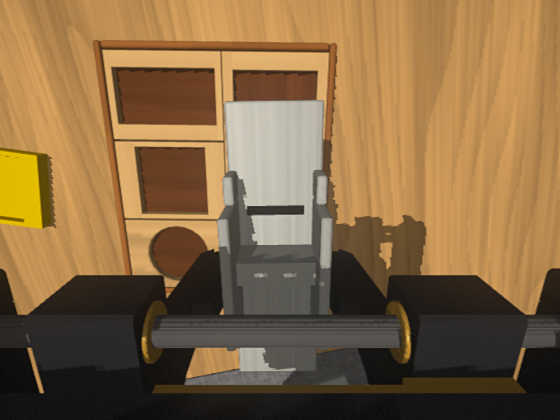

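View pics/s4.png

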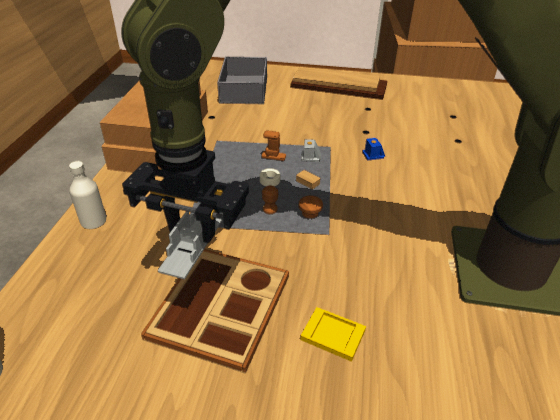

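```bash
python3 -c "
from h import *
s=load('w4')
for u,v,z in [(233,69,.016),(318,70,.016),(222,52,.016),(327,52,.016)]: print(u,v,(onz(s,u,v,z)*1000).round(1))
c=np.array([581.2,187.5]);th=-.147
X=np.array([np.cos(th),np.sin(th)]);Y=np.array([-np.sin(th),np.cos(th)])
print('pred far corners',c+91*Y-34*X,c+91*Y+34*X)
"
```

```text
233 69 [562.6 281.3  16. ]
318 70 [629.3 271.   16. ]
222 52 [556.3 294.5  16. ]
327 52 [637.6 282.9  16. ]
pred far corners [560.89556673 282.49857888] [628.1621828 272.5385406]
```

Emit:
{"method": "play_rows", "body": {"targets": [[[0.0495,-0.0073,0],[-0.01,0.1,-0.2],255],[[0.0495,-0.0073,0],[-0.01,0.1,-0.5],255],[[0.0495,-0.0073,0],[-0.01,0.1,-0.6],255],[[0.0495,-0.0073,0],[0,0.04,-0.5],255],[[0,0,0],[0,0,-0.3],255]]}}

```text
clock: 5.5
tool_pos: [0.5797, 0.171, 0.0792]
eef_rot: [0.586, 0.503, -0.483, 0.412]
contact_force: [1.2, -1.0, -8.1]
opening: 0.537
```

Emit:
{"method": "play_rows", "body": {"targets": [[[0,0,0],[0,0,0],255]]}}

```text
clock: 5.6
tool_pos: [0.5796, 0.1736, 0.0798]
eef_rot: [0.586, 0.504, -0.483, 0.412]
contact_force: [-0.3, 0.2, -7.1]
opening: 0.539
```

```bash
python3 -c "
from h import *
snap('top','t5');snap('side','s5');st()
cv2.imwrite('pics/s5z.png',cv2.resize(load('s5')['color'][180:380,120:320,::-1],None,fx=3,fy=3))"
```

```text
t 5.7 pos [581.1 176.4  82.2] x [ 0.03   0.196 -0.98 ] y [ 0.989 -0.15   0.   ] yaw_y -0.15 F [-0.4  0.5 -6.4] op 0.537 q7 [-0.06  0.93 -0.38  1.81  0.34  0.37 -0.75]
```

View pics/s5z.png

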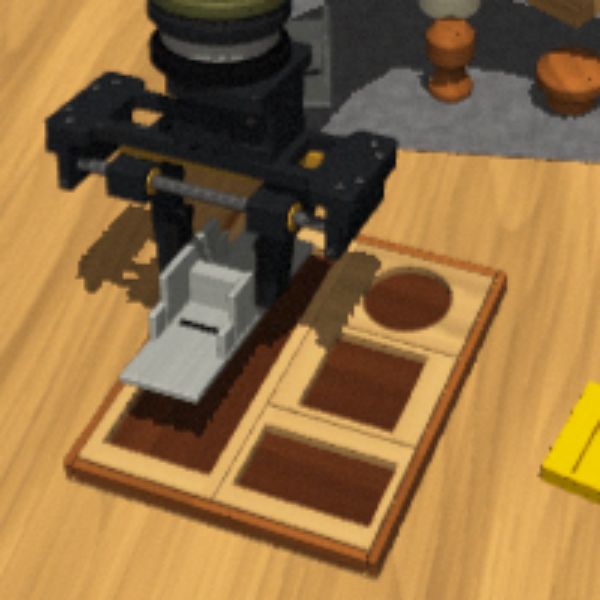

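Emit:
{"method": "play_rows", "body": {"targets": [[[0,0,0],[0,0,-0.1],255],[[0,0,0],[0,0,-0.1],255],[[0,0,0],[0,0,-0.05],255],[[0,0,0],[0,0,0],255]]}}

```text
clock: 6.1
tool_pos: [0.5802, 0.1764, 0.0716]
eef_rot: [0.587, 0.505, -0.48, 0.413]
contact_force: [0.5, -0.1, -7.9]
opening: 0.538
```

Emit:
{"method": "play_rows", "body": {"targets": [[[0,0,0],[0,0,-0.04],255],[[0,0,0],[0,0,0],255]]}}

```text
clock: 6.3
tool_pos: [0.5804, 0.1763, 0.07]
eef_rot: [0.587, 0.505, -0.48, 0.413]
contact_force: [0.1, -0.3, -7.2]
opening: 0.537
```

Emit:
{"method": "play_rows", "body": {"targets": [[[0,0,0],[0,0,-0.04],255],[[0,0,0],[0,0,0],255]]}}

```text
clock: 6.5
tool_pos: [0.5803, 0.1763, 0.0684]
eef_rot: [0.587, 0.505, -0.48, 0.413]
contact_force: [0.7, -0.0, -6.8]
opening: 0.542
```

Emit:
{"method": "play_rows", "body": {"targets": [[[0,0,0],[0,0,-0.04],255],[[0,0,0],[0,0,0],255]]}}

```text
clock: 6.7
tool_pos: [0.5803, 0.1763, 0.0667]
eef_rot: [0.587, 0.505, -0.48, 0.413]
contact_force: [0.4, -0.1, -7.4]
opening: 0.539
```

Emit:
{"method": "play_rows", "body": {"targets": [[[0,0,0],[0,0,-0.03],255],[[0,0,0],[0,0,0],255]]}}

```text
clock: 6.9
tool_pos: [0.5804, 0.1763, 0.0656]
eef_rot: [0.587, 0.505, -0.48, 0.413]
contact_force: [-0.4, -0.8, -7.2]
opening: 0.537
```

```bash
python3 -c "
from h import *
st();print(r.get_state()['moment'])"
```

```text
t 6.9 pos [580.4 176.3  65.6] x [ 0.029  0.197 -0.98 ] y [ 0.989 -0.149 -0.001] yaw_y -0.15 F [-0.4 -0.8 -7.2] op 0.537 q7 [-0.07  0.96 -0.37  1.81  0.35  0.34 -0.75]
[-0.47884417 -0.04581978 -0.0393428 ]
```

Emit:
{"method": "play_rows", "body": {"targets": [[[0,0,0],[0,0,-0.03],255],[[0,0,0],[0,0,0],255]]}}

```text
clock: 7.1
tool_pos: [0.5805, 0.1766, 0.0648]
eef_rot: [0.587, 0.505, -0.48, 0.413]
contact_force: [0.2, 0.3, -3.9]
opening: 0.538
```

```bash
python3 -c "
from h import *
st();print(r.get_state()['moment'])
snap('side','s6')
cv2.imwrite('pics/s6z.png',cv2.resize(load('s6')['color'][180:380,120:320,::-1],None,fx=3,fy=3))"
```

```text
t 7.1 pos [580.5 176.6  64.8] x [ 0.029  0.197 -0.98 ] y [ 0.989 -0.149 -0.   ] yaw_y -0.15 F [ 0.2  0.3 -3.9] op 0.538 q7 [-0.07  0.96 -0.37  1.81  0.35  0.34 -0.75]
[-0.63881388  0.23503492  0.01622099]
```

View pics/s6z.png

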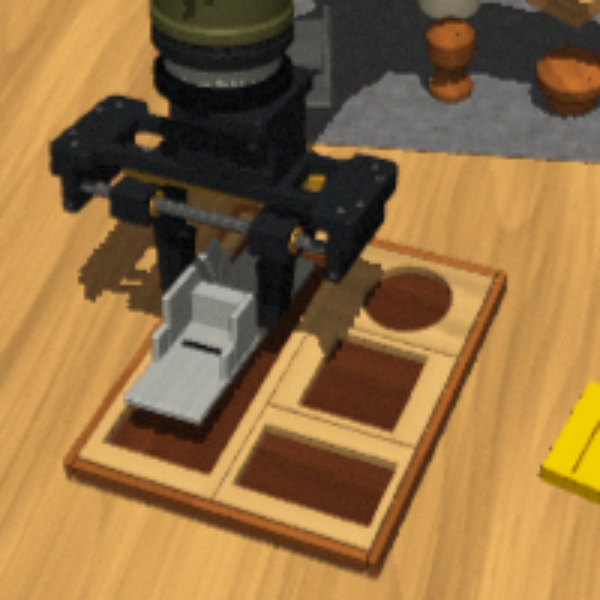

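Emit:
{"method": "play_rows", "body": {"targets": [[[0,0,0],[0,0,0],255],[[-0.0247,0.0037,0],[0.005,0.03,-0.05],255],[[-0.0247,0.0037,0],[0.005,0.03,-0.05],255],[[-0.0247,0.0037,0],[0.005,0.032,-0.05],255],[[0,0,0],[0,0,0],255]]}}

```text
clock: 7.65
tool_pos: [0.5811, 0.1813, 0.0587]
eef_rot: [0.568, 0.489, -0.501, 0.432]
contact_force: [0.0, -0.5, -0.1]
opening: 0.538
```

```bash
python3 -c "
from h import *
st();print(r.get_state()['moment'])"
```

```text
t 7.65 pos [581.1 181.3  58.7] x [ 0.019  0.122 -0.992] y [ 0.989 -0.147  0.   ] yaw_y -0.148 F [ 0.  -0.5 -0.1] op 0.538 q7 [-0.16  0.96 -0.29  1.79  0.36  0.38 -0.8 ]
[-0.74961453  0.18060087 -0.00974725]
```

Emit:
{"method": "play_rows", "body": {"targets": [[[-0.0247,0.0037,0],[0.005,0.032,-0.044],255],[[-0.0247,0.0037,0],[0.005,0.033,-0.044],255],[[-0.0247,0.0037,0],[0.005,0.033,-0.044],255],[[0,0,0],[0,0,0],255]]}}

```text
clock: 8.05
tool_pos: [0.5816, 0.1852, 0.0531]
eef_rot: [0.549, 0.473, -0.522, 0.45]
contact_force: [-0.4, 0.3, 0.6]
opening: 0.536
```

```bash
python3 -c "
from h import *
st();print(r.get_state()['moment'])"
```

```text
t 8.05 pos [581.6 185.2  53.1] x [ 0.007  0.049 -0.999] y [ 0.989 -0.147 -0.   ] yaw_y -0.148 F [-0.4  0.3  0.6] op 0.536 q7 [-0.23  0.97 -0.23  1.75  0.36  0.43 -0.84]
[-0.50261842  0.18788501  0.01186779]
```

Emit:
{"method": "play_rows", "body": {"targets": [[[-0.0247,0.0037,0],[0.005,0.033,-0.044],255],[[-0.0247,0.0037,0],[0.005,0.033,-0.04],255],[[0,0,0],[0,0,0],255]]}}

```text
clock: 8.35
tool_pos: [0.5822, 0.1867, 0.0507]
eef_rot: [-0.535, -0.461, 0.536, -0.462]
contact_force: [-1.3, -2.1, 7.6]
opening: 0.537
```

```bash
python3 -c "
from h import *
st();print(r.get_state()['moment'])
snap('side','s7')
cv2.imwrite('pics/s7z.png',cv2.resize(load('s7')['color'][180:380,120:320,::-1],None,fx=3,fy=3))"
```

```text
t 8.35 pos [582.2 186.7  50.7] x [-0.    -0.002 -1.   ] y [ 0.989 -0.149  0.   ] yaw_y -0.149 F [-1.3 -2.1  7.6] op 0.537 q7 [-0.28  0.97 -0.2   1.73  0.37  0.47 -0.87]
[-0.31065716  0.6054345   0.05315856]
```

View pics/s7z.png

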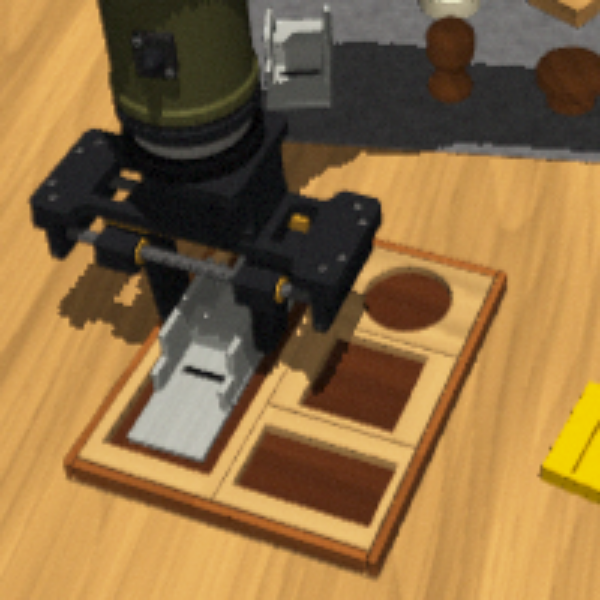

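Emit:
{"method": "play_rows", "body": {"targets": [[[0,0,0],[0,0,0.03],255],[[0,0,0],[0,0,0],255],[[0,0,0],[0,0,0],90],[[0,0,0],[0,0,0],60],[[0,0,0],[0,0,0],60]]}}

```text
clock: 8.9
tool_pos: [0.5824, 0.1869, 0.0513]
eef_rot: [0.536, 0.461, -0.536, 0.461]
contact_force: [0.3, -0.1, 0.1]
opening: 0.759
```

Emit:
{"method": "play_rows", "body": {"targets": [[[0,0,0],[0,0,0],30],[[0,0,0],[0,0,0.2],0],[[0,0,0],[0,0,0.8],0],[[0,0,0],[0,0,1],0],[[0,0,0],[0,0,1],0]]}}

```text
clock: 9.4
tool_pos: [0.5817, 0.1865, 0.1728]
eef_rot: [-0.536, -0.461, 0.536, -0.461]
contact_force: [0.3, -0.8, 0.6]
opening: 1.0
```

```bash
python3 -c "
from h import *
st()
snap('side','s8');snap('wrist','w8')
cv2.imwrite('pics/s8z.png',cv2.resize(load('s8')['color'][180:380,120:320,::-1],None,fx=3,fy=3))"
```

```text
t 9.4 pos [581.7 186.5 172.8] x [-0.001  0.    -1.   ] y [ 0.989 -0.149 -0.001] yaw_y -0.15 F [ 0.3 -0.8  0.6] op 1.0 q7 [-0.23  0.79 -0.27  1.69  0.3   0.7  -0.81]
```

View pics/s8z.png

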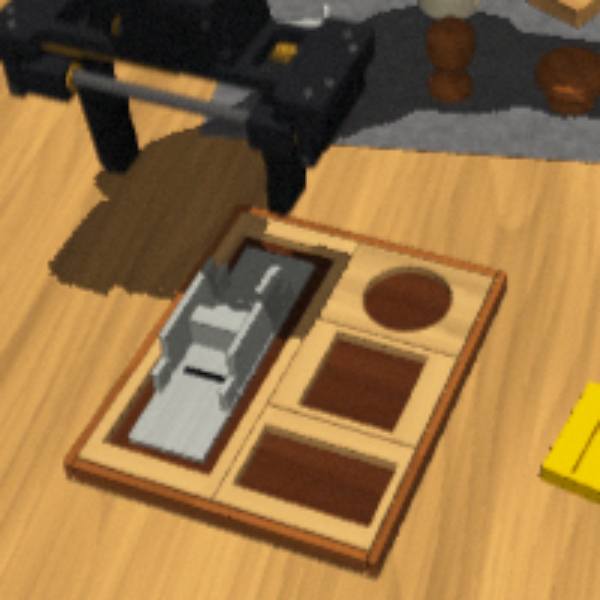

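View pics/w8.png

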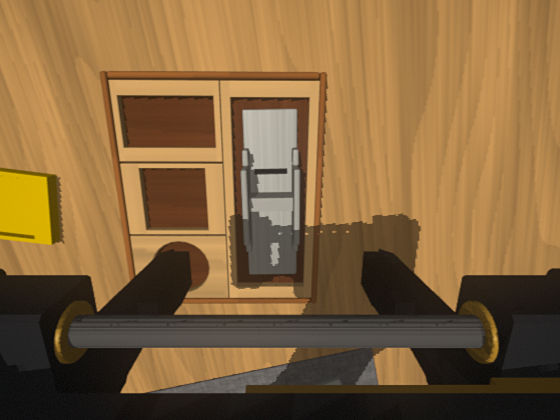

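Emit:
{"method": "play_rows", "body": {"targets": [[[0,0,-0.1],[-0.1,-0.6,0],50],[[0,0,-0.12],[-0.1,-0.9,0],100],[[0,0,-0.12],[-0.1,-1,0],100],[[0,0,-0.12],[-0.1,-1,0],100],[[0,0,-0.12],[-0.1,-1,0],100]]}}

```text
clock: 10.0
tool_pos: [0.5615, 0.0051, 0.1711]
eef_rot: [-0.646, -0.287, 0.646, -0.287]
contact_force: [0.6, -0.6, -0.0]
opening: 0.606
```

Emit:
{"method": "play_rows", "body": {"targets": [[[0,0,-0.12],[-0.1,-1,0],100],[[0,0,-0.12],[-0.1,-1,0],100],[[0,0,-0.12],[-0.1,-1,0],100],[[0,0,-0.12],[-0.1,-1,0],100],[[0,0,-0.12],[-0.1,-1,0],100]]}}

```text
clock: 10.5
tool_pos: [0.5414, -0.1949, 0.1711]
eef_rot: [0.702, 0.083, -0.702, 0.083]
contact_force: [0.9, -0.1, -0.6]
opening: 0.608
```

Emit:
{"method": "play_rows", "body": {"targets": [[[0,0,-0.12],[-0.1,-1,0],100],[[0,0,-0.12],[-0.1,-0.6,0],100],[[0,0,0],[0,0,0],100]]}}

```text
clock: 10.8
tool_pos: [0.5321, -0.2627, 0.171]
eef_rot: [-0.707, 0.004, 0.707, 0.002]
contact_force: [-0.8, -0.1, 0.7]
opening: 0.606
```

```bash
python3 -c "
from h import *
snap('top','t9');snap('wrist','w9');snap('side','s9');st()
"
```

```text
t 10.95 pos [ 534.2 -255.7  170.9] x [ 0.     0.002 -1.   ] y [ 0.004 -1.    -0.002] yaw_y -1.567 F [-0.1  0.6 -0.1] op 0.61 q7 [ 0.36  0.77  0.03  1.76 -0.03  0.62 -1.17]
```

View pics/w9.png

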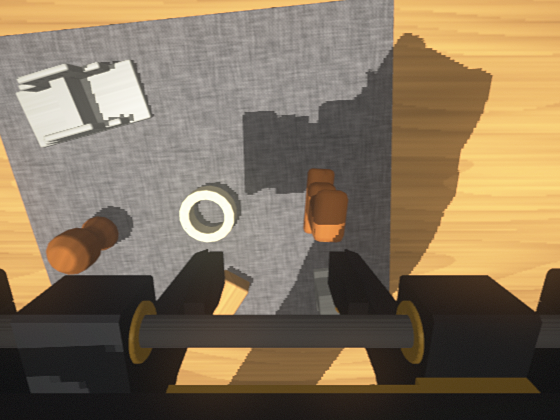

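View pics/s9.png

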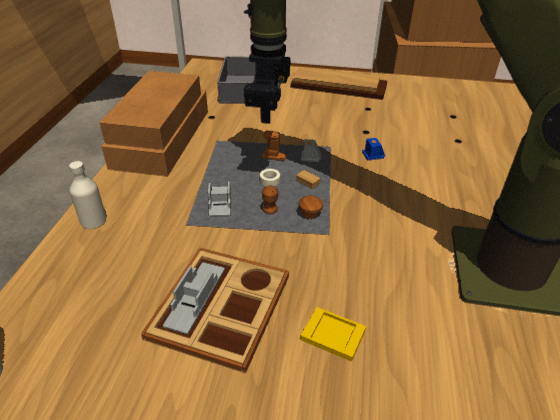

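```bash
python3 -c "
from h import *
a=load('w9')['color'][150:260,270:380,::-1]
cv2.imwrite('pics/w9z.png',cv2.resize(a,None,fx=5,fy=5,interpolation=cv2.INTER_CUBIC))
"
```

View pics/w9z.png

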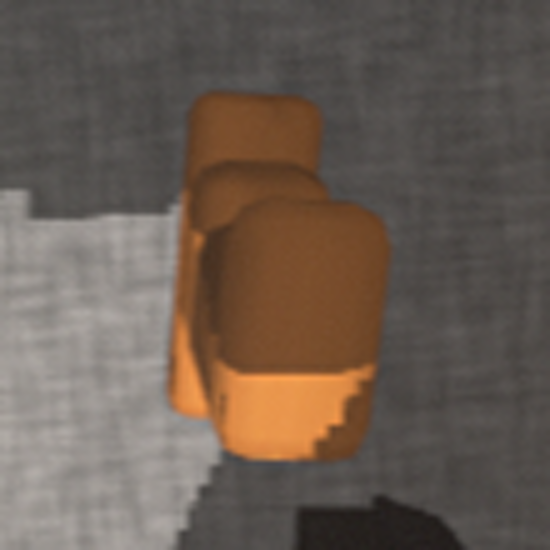

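```bash
python3 -c "
from h import *
s=load('w9')
for u,v,z in [(187,150,.013),(320,150,.013),(255,94,.013),(172,390,.013),(190,415,.013),(217,290,.073),(390,290,.073),(300,200,.073),(300,372,.073),(300,460,.06),(290,460,.073),(222,380,.073),(378,380,.073)]: print(u,v,(onz(s,270+(u+.5)/5-.5,150+(v+.5)/5-.5,z)*1000).round(1))
"
```

```text
187 150 [ 552.  -288.6   13. ]
320 150 [ 552.  -312.6   13. ]
255 94 [ 562.1 -300.5   13. ]
172 390 [ 505.9 -287.1   13. ]
190 415 [ 500.9 -290.6   13. ]
217 290 [ 543.7 -287.5   73. ]
390 290 [ 543.7 -312.6   73. ]
300 200 [ 557.1 -298.9   73. ]
300 372 [ 531.1 -300.2   73. ]
300 460 [ 511.5 -303.3   60. ]
290 460 [ 517.  -299.3   73. ]
222 380 [ 529.8 -288.7   73. ]
378 380 [ 529.8 -311.8   73. ]
```

Emit:
{"method": "play_rows", "body": {"targets": [[[0,0,-0.03],[-0.07,-0.9,0],100],[[0,0,0],[0,-0.15,-0.6],100],[[0,0,0],[0,0,-0.9],100],[[0,0,0],[0,0,-0.6],100],[[0,0,0],[0,0,0],100]], "newtons": 30}}

```text
clock: 11.45
tool_pos: [0.5299, -0.2957, 0.084]
eef_rot: [-0.705, 0.007, 0.709, 0.011]
contact_force: [-0.7, 1.0, 0.6]
opening: 0.605
```

```bash
python3 -c "
from h import *
snap('wrist','w10');st()
"
```

```text
t 11.5 pos [ 531.1 -296.8   85.9] x [-0.002  0.003 -1.   ] y [-0.026 -1.    -0.003] yaw_y -1.597 F [-0.7  0.1  0.9] op 0.608 q7 [ 0.43  0.91  0.02  1.74 -0.03  0.49 -1.13]
```

View pics/w10.png

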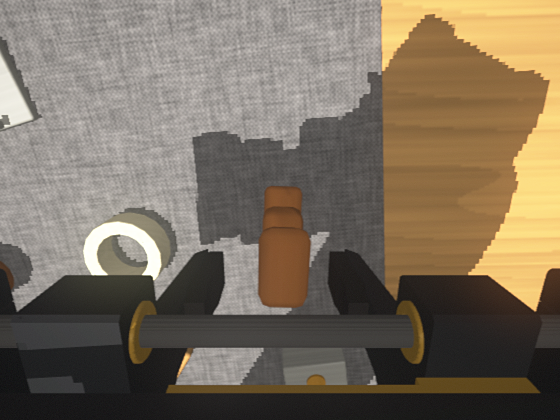

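Emit:
{"method": "play_rows", "body": {"targets": [[[0,0,0],[0,-0.07,-0.4],100],[[0,0,0],[0,0,-0.3],100],[[0,0,0],[0,0,0],255],[[0,0,0],[0,0,0],255],[[0,0,0],[0,0,0],255]]}}

```text
clock: 12.0
tool_pos: [0.5316, -0.3024, 0.0596]
eef_rot: [0.707, -0.01, -0.707, -0.01]
contact_force: [-0.5, 0.6, 0.2]
opening: 0.358
```

Emit:
{"method": "play_rows", "body": {"targets": [[[0,0,0],[0,0,0],255],[[0,0,0],[0,0,0],255],[[0,0,0],[0,0,0.2],255],[[0,0,0],[0,0,0.4],255],[[0,0,0],[0,0,0],255]]}}

```text
clock: 12.5
tool_pos: [0.5326, -0.3032, 0.0858]
eef_rot: [0.709, -0.011, -0.705, -0.01]
contact_force: [0.2, -0.5, -1.5]
opening: 0.268
```

```bash
python3 -c "
from h import *
snap('wrist','w11');snap('side','s11');st()
cv2.imwrite('pics/s11z.png',cv2.resize(load('s11')['color'][70:220,200:350,::-1],None,fx=4,fy=4))
"
```

```text
t 12.6 pos [ 531.7 -302.5   84.1] x [ 0.002 -0.    -1.   ] y [-0.029 -1.     0.   ] yaw_y -1.6 F [-0.5 -1.  -0.8] op 0.272 q7 [ 0.43  0.92  0.02  1.74 -0.03  0.49 -1.13]
```

View pics/s11z.png

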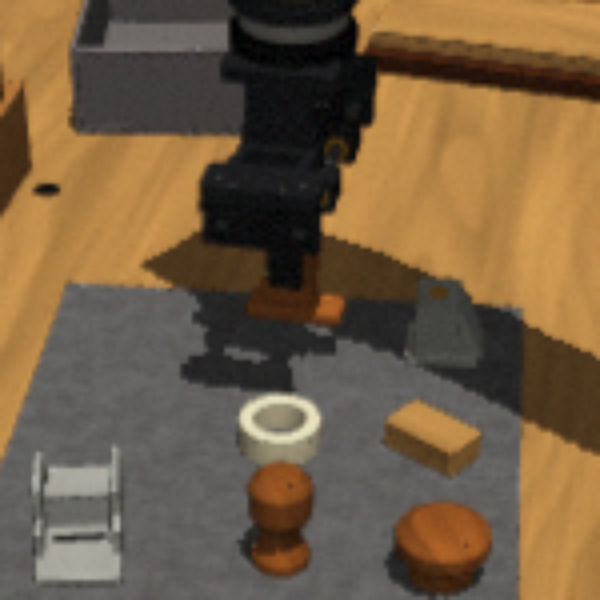

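View pics/w11.png

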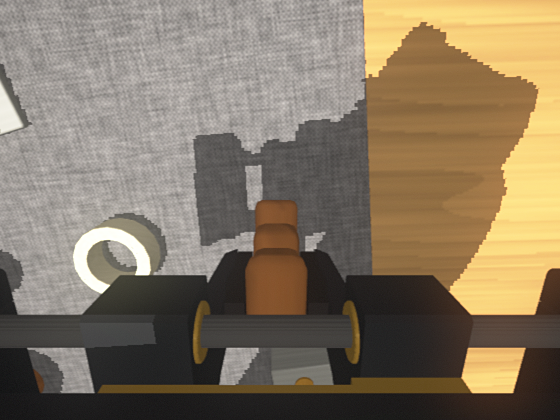

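Emit:
{"method": "play_rows", "body": {"targets": [[[0,0,0],[0,0.3,0.6],255],[[0,0,-0.008],[-0.05,0.6,0.8],255],[[0,0,-0.008],[-0.05,0.9,0.6],255],[[0,0,-0.008],[-0.05,1,0],255],[[0,0,-0.008],[-0.05,1,0],255]]}}

```text
clock: 13.1
tool_pos: [0.5234, -0.1491, 0.1639]
eef_rot: [0.708, -0.022, -0.706, -0.022]
contact_force: [0.7, 0.3, -0.7]
opening: 0.268
```

Emit:
{"method": "play_rows", "body": {"targets": [[[0,0,-0.008],[-0.05,1,0],255],[[0,0,-0.008],[-0.05,1,0],255],[[0,0,-0.008],[-0.05,1,0],255],[[0,0,-0.008],[-0.05,1,0],255],[[0,0,-0.008],[-0.05,1,0],255]]}}

```text
clock: 13.6
tool_pos: [0.5128, 0.0514, 0.163]
eef_rot: [0.706, -0.036, -0.706, -0.036]
contact_force: [0.1, 0.2, -1.1]
opening: 0.268
```

Emit:
{"method": "play_rows", "body": {"targets": [[[0,0,-0.008],[-0.05,1,0],255],[[0,0,-0.008],[-0.05,1,0],255],[[0,0,-0.008],[-0.05,1,0],255],[[0,0,-0.008],[-0.05,1,0],255],[[0,0,-0.008],[-0.05,0.9,0],255]]}}

```text
clock: 14.1
tool_pos: [0.5025, 0.2481, 0.1629]
eef_rot: [-0.705, 0.049, 0.705, 0.05]
contact_force: [0.1, -0.2, -1.0]
opening: 0.267
```

Emit:
{"method": "play_rows", "body": {"targets": [[[0,0,0],[0,0.6,0],255],[[0,0,0],[0,0,0],255],[[0,0,0],[0,0,0],255]]}}

```text
clock: 14.4
tool_pos: [0.5028, 0.2695, 0.1628]
eef_rot: [-0.705, 0.05, 0.705, 0.049]
contact_force: [0.6, 0.1, -1.5]
opening: 0.268
```

```bash
python3 -c "
from h import *
snap('side','s12');snap('wrist','w12');st()
"
```

```text
t 14.5 pos [503.4 267.7 163. ] x [-0.    -0.001 -1.   ] y [-0.143 -0.99   0.001] yaw_y -1.714 F [-0.5 -0.  -1. ] op 0.271 q7 [-0.7   0.77  0.22  1.84 -0.29  0.57 -2.01]
```

View pics/s12.png

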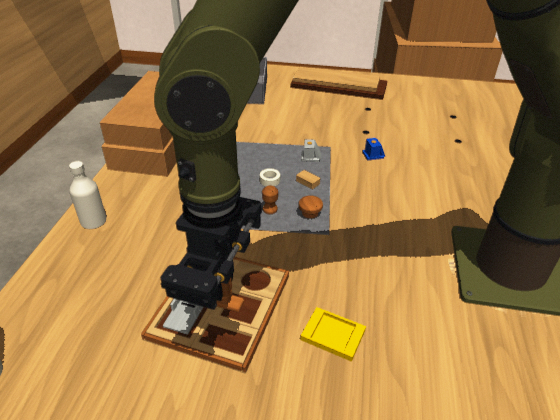

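View pics/w12.png

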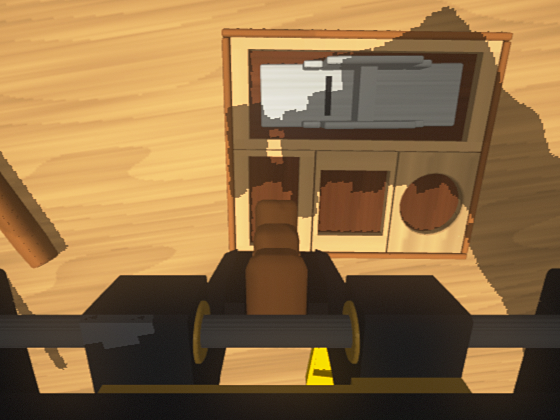

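```bash
python3 -c "
from h import *
s=load('w12')
for u,v in [(249,157),(299,158),(353,202),(430,202.5),(318,170),(388,170),(385,235),(320,234)]: print(u,v,(onz(s,u,v,.016)*1000).round(1))
th=-.147;X=np.array([np.cos(th),np.sin(th)]);Y=np.array([-np.sin(th),np.cos(th)]);c=np.array([503.7,270])
print(c+41*X+22*Y,c+41*X-22*Y)
"
```

```text
249 157 [546.7 283.8  16. ]
299 158 [539.9 242.   16. ]
353 202 [494.7 199.3  16. ]
430 202.5 [484.5 131.8  16. ]
318 170 [527.4 227.1  16. ]
388 170 [518.9 167.6  16. ]
385 235 [459.2 172.6  16. ]
320 234 [468.6 231.3  16. ]
[547.48017796 285.75741153] [541.0354473  242.23195407]
```

Emit:
{"method": "play_rows", "body": {"targets": [[[0,0,0],[0,0,-0.6],255],[[0,0,0],[0,0,-0.8],255],[[0,0,0],[0,0,-0.5],255],[[0,0,0],[0,0,-0.25],255],[[0,0,0],[0,0,-0.15],255]]}}

```text
clock: 15.0
tool_pos: [0.5034, 0.2683, 0.0705]
eef_rot: [-0.705, 0.051, 0.705, 0.05]
contact_force: [0.0, -0.6, -0.9]
opening: 0.269
```

Emit:
{"method": "play_rows", "body": {"targets": [[[0,0,0],[0,0,-0.05],255],[[0,0,0],[0,0,-0.03],255],[[0,0,0],[0,0,0],255]]}}

```text
clock: 15.3
tool_pos: [0.5036, 0.2699, 0.0686]
eef_rot: [0.706, -0.05, -0.705, -0.05]
contact_force: [0.2, 0.1, -1.0]
opening: 0.27
```

```bash
python3 -c "
from h import *
snap('side','s13');st()
cv2.imwrite('pics/s13z.png',cv2.resize(load('s13')['color'][180:380,120:320,::-1],None,fx=3,fy=3))
"
```

```text
t 15.35 pos [503.7 270.   68.6] x [ 0.002  0.001 -1.   ] y [-0.141 -0.99  -0.001] yaw_y -1.712 F [-0.1 -0.2  0. ] op 0.269 q7 [-0.66  0.92  0.15  1.87 -0.33  0.37 -1.98]
```

View pics/s13z.png

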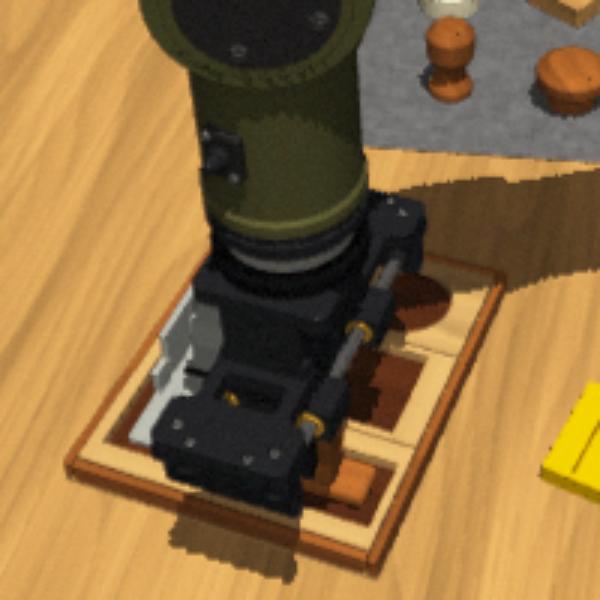

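Emit:
{"method": "play_rows", "body": {"targets": [[[0,0,0],[0,0,-0.04],255],[[0,0,0],[0,0,-0.03],255],[[0,0,0],[0,0,0],255]]}}

```text
clock: 15.65
tool_pos: [0.5032, 0.2698, 0.0651]
eef_rot: [0.705, -0.05, -0.705, -0.05]
contact_force: [0.0, 0.3, -0.4]
opening: 0.272
```

Emit:
{"method": "play_rows", "body": {"targets": [[[0,0,0],[0,0,-0.03],255],[[0,0,0],[0,0,0],255]]}}

```text
clock: 15.85
tool_pos: [0.5032, 0.2699, 0.0646]
eef_rot: [0.706, -0.05, -0.705, -0.05]
contact_force: [-1.0, 1.2, 5.5]
opening: 0.272
```

Emit:
{"method": "play_rows", "body": {"targets": [[[0,0,0],[0,0,0],160],[[0,0,0],[0,0,0],120],[[0,0,0],[0,0,0],100],[[0,0,0],[0,0,0],100],[[0,0,0],[0,0,0.3],100]]}}

```text
clock: 16.35
tool_pos: [0.5022, 0.2694, 0.0751]
eef_rot: [-0.705, 0.05, 0.706, 0.049]
contact_force: [-0.7, 0.2, -0.2]
opening: 0.61
```

Emit:
{"method": "play_rows", "body": {"targets": [[[0,0,0],[0,0,0.7],100],[[0,0,0],[0,0,1],100],[[0,0,0],[0,0,0.8],100],[[0,0,0.05],[-0.1,-0.6,0],60],[[0,0,0.1],[-0.1,-0.9,0],60]]}}

```text
clock: 16.85
tool_pos: [0.4958, 0.2122, 0.1778]
eef_rot: [0.709, 0.007, -0.705, 0.005]
contact_force: [0.1, -0.5, -0.2]
opening: 0.754
```

```bash
python3 -c "
from h import *
snap('side','s14');st()
cv2.imwrite('pics/s14z.png',cv2.resize(load('s14')['color'][180:380,120:320,::-1],None,fx=3,fy=3))
"
```

```text
t 16.9 pos [494.7 201.7 177.5] x [ 0.    -0.005 -1.   ] y [ 0.01  -1.     0.005] yaw_y -1.56 F [-2.4 -5.9 -0.8] op 0.763 q7 [-0.58  0.71  0.17  1.93 -0.22  0.52 -1.82]
```

View pics/s14z.png

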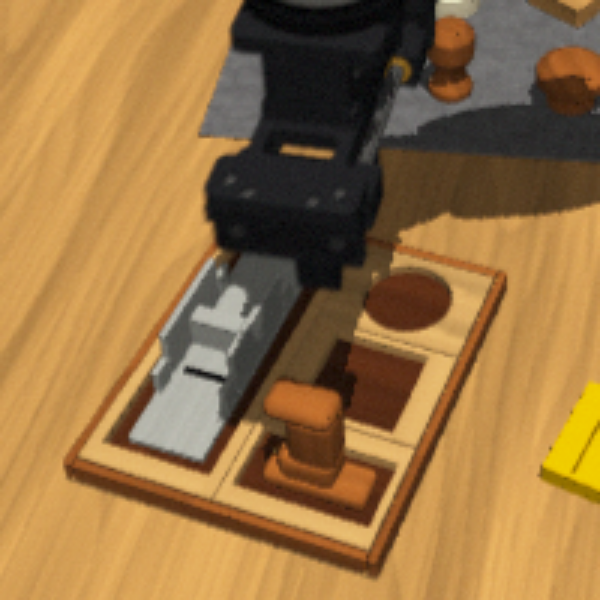

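Emit:
{"method": "play_rows", "body": {"targets": [[[0,0,0],[-0.1,-0.95,0],60],[[0,0,0],[-0.1,-0.95,0],60],[[0,0,0],[-0.1,-0.95,0],60],[[0,0,0],[-0.1,-0.95,0],60],[[0,0,0],[-0.1,-0.95,0],60]]}}

```text
clock: 17.4
tool_pos: [0.4751, 0.0182, 0.1766]
eef_rot: [0.707, 0.003, -0.707, 0.003]
contact_force: [-0.2, -0.5, 0.6]
opening: 0.763
```

Emit:
{"method": "play_rows", "body": {"targets": [[[0,0,0],[-0.1,-0.95,0],60],[[0,0,0],[-0.1,-0.95,0],60],[[0,0,0],[-0.1,-0.95,0],60],[[0,0,0],[-0.1,-0.95,0],60],[[0,0,0],[-0.1,-0.95,0],60]]}}

```text
clock: 17.9
tool_pos: [0.455, -0.172, 0.1766]
eef_rot: [0.707, 0.003, -0.707, 0.003]
contact_force: [0.8, -0.2, -0.4]
opening: 0.764
```

Emit:
{"method": "play_rows", "body": {"targets": [[[0,0,0],[-0.1,-0.95,0],60],[[0,0,0],[-0.1,-0.95,0],60],[[0,0,0],[-0.1,-0.9,0],60],[[0,0,0],[-0.1,-0.6,0],60],[[0,0,0],[0,0,0],60]]}}

```text
clock: 18.4
tool_pos: [0.4376, -0.3111, 0.1766]
eef_rot: [0.707, -0.001, -0.707, 0.002]
contact_force: [0.4, -0.1, -0.3]
opening: 0.766
```

Emit:
{"method": "play_rows", "body": {"targets": [[[0,0,0],[0,0,0],60]]}}

```text
clock: 18.5
tool_pos: [0.439, -0.306, 0.1763]
eef_rot: [0.707, 0.003, -0.707, 0.002]
contact_force: [0.7, 0.6, 0.0]
opening: 0.767
```

```bash
python3 -c "
from h import *
snap('wrist','w15');st()
"
```

```text
t 18.55 pos [ 439.4 -304.9  176.2] x [ 0.     0.001 -1.   ] y [ 0.01  -1.    -0.001] yaw_y -1.561 F [-0.2  0.5  0.3] op 0.767 q7 [ 0.52  0.7  -0.    1.93  0.    0.51 -1.04]
```

View pics/w15.png

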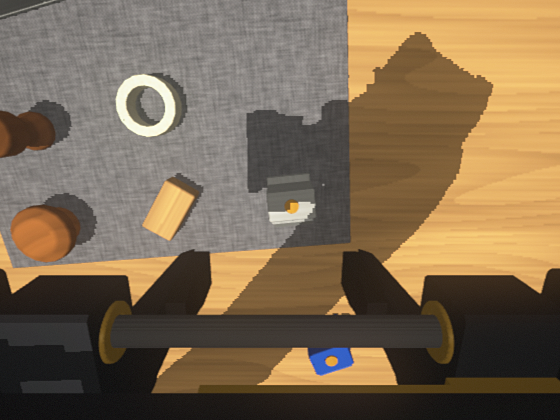

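```bash
python3 -c "
from h import *
a=load('w15')['color'][160:240,250:340,::-1]
cv2.imwrite('pics/w15z.png',cv2.resize(a,None,fx=6,fy=6,interpolation=cv2.INTER_CUBIC))
"
```

```text
(no output)
```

View pics/w15z.png

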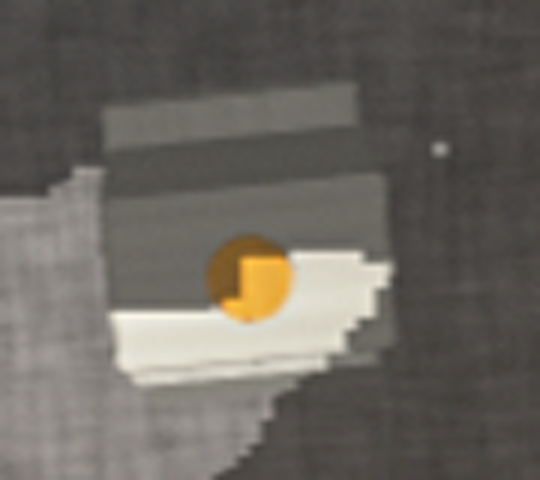

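```bash
python3 -c "
from h import *
s=load('w15')
for u,v,z in [(103,107,.009),(357,83,.009),(105,202,.043),(387,173,.043),(118,372,.043),(395,345,.043),(250,278,.045)]: print(u,v,(onz(s,250+(u+.5)/6-.5,160+(v+.5)/6-.5,z)*1000).round(1))
"
```

```text
103 107 [ 458.2 -298.4    9. ]
357 83 [ 462.3 -337.6    9. ]
105 202 [ 451.6 -299.6   43. ]
387 173 [ 456.1 -338.5   43. ]
118 372 [ 426.7 -301.5   43. ]
395 345 [ 431.1 -340.8   43. ]
250 278 [ 441.4 -319.9   45. ]
```

Emit:
{"method": "play_rows", "body": {"targets": [[[0,0,0.1],[0.05,-0.38,-0.3],60],[[0,0,0],[0,0,-0.8],60],[[0,0,0],[0,0,-0.8],60],[[0,0,0],[0,0,-0.4],60],[[0,0,0],[0,0,-0.2],60]], "newtons": 45}}

```text
clock: 19.05
tool_pos: [0.4413, -0.3188, 0.0745]
eef_rot: [-0.705, -0.041, 0.707, -0.038]
contact_force: [-0.5, 0.1, -0.0]
opening: 0.767
```

Emit:
{"method": "play_rows", "body": {"targets": [[[0,0,0],[0,0,0],60]]}}

```text
clock: 19.15
tool_pos: [0.4414, -0.3197, 0.0753]
eef_rot: [-0.706, -0.04, 0.706, -0.038]
contact_force: [0.3, -0.8, 0.3]
opening: 0.769
```

```bash
python3 -c "
from h import *
snap('wrist','w16');st()
"
```

```text
t 19.2 pos [ 441.8 -320.4   76.2] x [ 0.     0.001 -1.   ] y [ 0.11  -0.994 -0.001] yaw_y -1.46 F [ 0.1 -0.5  0.9] op 0.765 q7 [ 0.56  0.88 -0.02  1.94  0.05  0.32 -0.97]
```

View pics/w16.png

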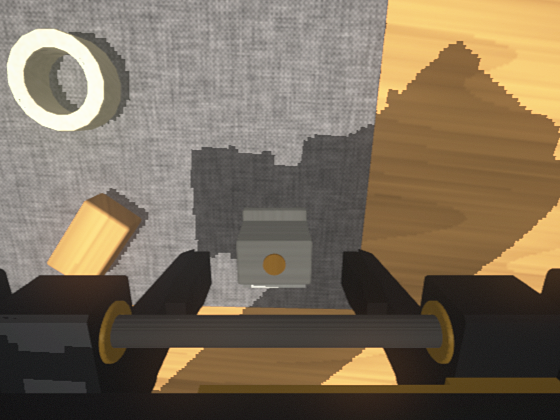

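Frog top (237–312, centre 274) sits between fingers (210/342, centre 276): aligned. Lower 30 mm and grip.

Emit:
{"method": "play_rows", "body": {"targets": [[[0,0,0],[0,0,-0.5],60],[[0,0,0],[0,0,-0.25],60],[[0,0,0],[0,0,0],255],[[0,0,0],[0,0,0],255],[[0,0,0],[0,0,0],255]]}}

```text
clock: 19.7
tool_pos: [0.4416, -0.3216, 0.0467]
eef_rot: [0.707, 0.038, -0.706, 0.039]
contact_force: [-1.1, 0.4, 0.7]
opening: 0.513
```

Emit:
{"method": "play_rows", "body": {"targets": [[[0,0,0],[0,0,0],255],[[0,0,0],[0,0,0],255],[[0,0,0],[0,0,0],255],[[0,0,0],[0,0,0.2],255],[[0,0,0],[0,0,0.5],255]]}}

```text
clock: 20.2
tool_pos: [0.4402, -0.321, 0.0732]
eef_rot: [-0.705, -0.039, 0.707, -0.038]
contact_force: [-0.3, -0.4, -2.7]
opening: 0.452
```

```bash
python3 -c "
from h import *
snap('side','s17');st()
cv2.imwrite('pics/s17z.png',cv2.resize(load('s17')['color'][70:220,220:370,::-1],None,fx=4,fy=4))
"
```

```text
t 20.25 pos [ 441.7 -322.3   76.6] x [ 0.002 -0.001 -1.   ] y [ 0.108 -0.994  0.002] yaw_y -1.462 F [-0.3 -0.4 -1. ] op 0.453 q7 [ 0.56  0.88 -0.02  1.94  0.05  0.32 -0.97]
```

View pics/s17z.png

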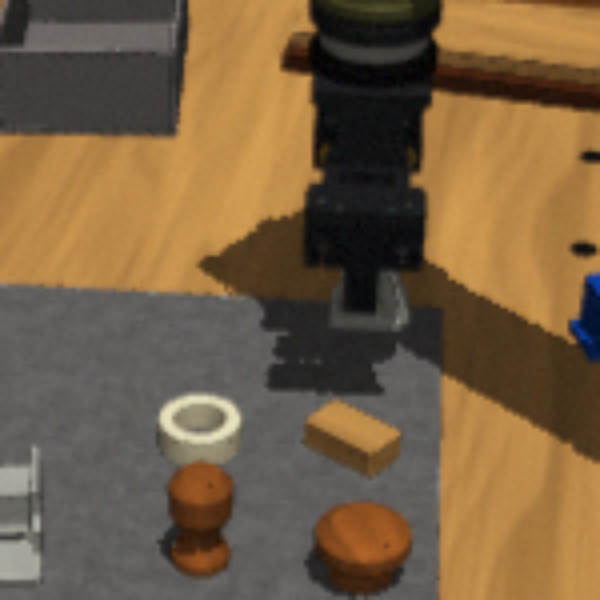

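Emit:
{"method": "play_rows", "body": {"targets": [[[0,0,0],[0,0.2,0.75],255],[[0,0,-0.02],[0.1,0.5,0.8],255],[[0,0,-0.02],[0.1,0.8,0.7],255],[[0,0,-0.02],[0.1,1,0],255],[[0,0,-0.02],[0.1,1,0],255]]}}

```text
clock: 20.75
tool_pos: [0.4579, -0.1809, 0.1649]
eef_rot: [0.708, 0.009, -0.706, 0.01]
contact_force: [0.9, 0.9, -2.8]
opening: 0.447
```

Emit:
{"method": "play_rows", "body": {"targets": [[[0,0,-0.02],[0.1,1,0],255],[[0,0,-0.02],[0.1,1,0],255],[[0,0,-0.02],[0.1,1,0],255],[[0,0,-0.02],[0.1,1,0],255],[[0,0,-0.02],[0.1,1,0],255]]}}

```text
clock: 21.25
tool_pos: [0.4774, 0.02, 0.1639]
eef_rot: [0.707, -0.026, -0.706, -0.026]
contact_force: [1.5, -0.1, -1.7]
opening: 0.455
```

Emit:
{"method": "play_rows", "body": {"targets": [[[0,0,-0.02],[0.1,1,0],255],[[0,0,-0.02],[0.1,1,0],255],[[0,0,-0.02],[0.1,1,0],255],[[0,0,-0.01],[0.1,0.9,0],255],[[0,0,-0.005],[0.1,0.6,0],255]]}}

```text
clock: 21.75
tool_pos: [0.497, 0.2022, 0.1637]
eef_rot: [0.706, -0.05, -0.705, -0.051]
contact_force: [1.2, -0.1, -2.6]
opening: 0.451
```

Emit:
{"method": "play_rows", "body": {"targets": [[[0,0,0],[0,0,0],255],[[0,0,0],[0,0,0],255]]}}

```text
clock: 21.95
tool_pos: [0.497, 0.1986, 0.1637]
eef_rot: [0.705, -0.051, -0.705, -0.051]
contact_force: [-1.0, 0.1, -3.0]
opening: 0.451
```

```bash
python3 -c "
from h import *
snap('side','s18');snap('wrist','w18');st()
"
```

```text
t 22.05 pos [497.1 196.8 163.8] x [-0.    -0.001 -1.   ] y [-0.148 -0.989  0.001] yaw_y -1.719 F [-0.9  0.4 -1.6] op 0.451 q7 [-0.59  0.74  0.21  1.94 -0.3   0.49 -1.88]
```

View pics/w18.png

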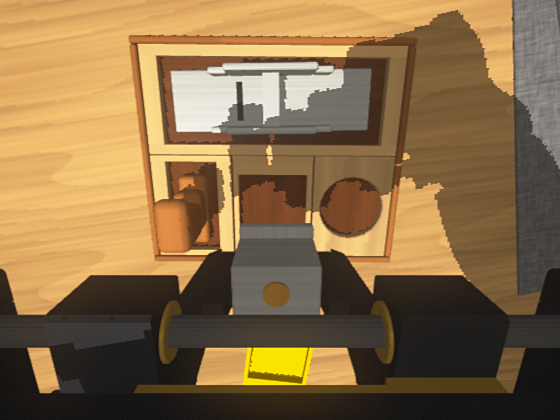

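Emit:
{"method": "play_rows", "body": {"targets": [[[0,0,0],[0,0.04,-0.6],255],[[0,0,0],[0,0,-0.8],255],[[0,0,0],[0,0,-0.6],255],[[0,0,0],[0,0,-0.35],255],[[0,0,0],[0,0,-0.2],255]]}}

```text
clock: 22.55
tool_pos: [0.4971, 0.1988, 0.061]
eef_rot: [-0.705, 0.053, 0.705, 0.052]
contact_force: [-0.4, 0.2, -2.0]
opening: 0.451
```

Emit:
{"method": "play_rows", "body": {"targets": [[[0,0,0],[0,0,-0.06],255],[[0,0,0],[0,0,-0.04],255],[[0,0,0],[0,0,0],255]]}}

```text
clock: 22.85
tool_pos: [0.4977, 0.2003, 0.0586]
eef_rot: [0.706, -0.051, -0.705, -0.052]
contact_force: [0.4, -0.4, -2.1]
opening: 0.447
```

```bash
python3 -c "
from h import *
snap('side','s19');st()
cv2.imwrite('pics/s19z.png',cv2.resize(load('s19')['color'][180:380,120:320,::-1],None,fx=3,fy=3))
"
```

```text
t 22.9 pos [497.7 200.4  58.7] x [ 0.002  0.001 -1.   ] y [-0.146 -0.989 -0.001] yaw_y -1.717 F [ 0.7 -0.1 -2.3] op 0.455 q7 [-0.54  0.92  0.12  1.97 -0.35  0.27 -1.84]
```

View pics/s19z.png

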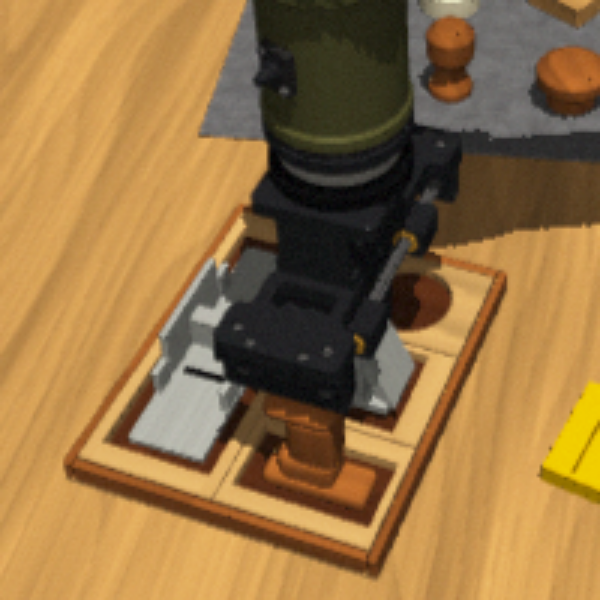

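Emit:
{"method": "play_rows", "body": {"targets": [[[0,0,0],[0,0,-0.05],255],[[0,0,0],[0,0,-0.03],255],[[0,0,0],[0,0,0],255]]}}

```text
clock: 23.2
tool_pos: [0.4972, 0.2003, 0.0547]
eef_rot: [0.705, -0.051, -0.705, -0.052]
contact_force: [0.7, 0.5, -3.4]
opening: 0.446
```

Emit:
{"method": "play_rows", "body": {"targets": [[[0,0,0],[0,0,-0.03],255],[[0,0,0],[0,0,0],255]]}}

```text
clock: 23.4
tool_pos: [0.4972, 0.2002, 0.0534]
eef_rot: [0.705, -0.052, -0.705, -0.052]
contact_force: [-1.0, 0.9, -2.5]
opening: 0.449
```

Emit:
{"method": "play_rows", "body": {"targets": [[[0,0,0],[0,0,-0.03],255],[[0,0,0],[0,0,0],255]]}}

```text
clock: 23.6
tool_pos: [0.4972, 0.2002, 0.0522]
eef_rot: [0.705, -0.052, -0.705, -0.052]
contact_force: [-1.1, -0.0, -2.2]
opening: 0.448
```

Emit:
{"method": "play_rows", "body": {"targets": [[[0,0,0],[0,0,-0.03],255],[[0,0,0],[0,0,0],255]]}}

```text
clock: 23.8
tool_pos: [0.4973, 0.2002, 0.0516]
eef_rot: [0.705, -0.051, -0.705, -0.052]
contact_force: [-0.7, -0.6, 3.5]
opening: 0.447
```

Emit:
{"method": "play_rows", "body": {"targets": [[[0,0,0],[0,0,-0.03],255],[[0,0,0],[0,0,0],255]]}}

```text
clock: 24.0
tool_pos: [0.4973, 0.2002, 0.0516]
eef_rot: [0.706, -0.051, -0.705, -0.052]
contact_force: [-1.8, -0.3, 14.9]
opening: 0.45
```

Emit:
{"method": "play_rows", "body": {"targets": [[[0,0,0],[0,0,0.03],255],[[0,0,0],[0,0,0],110],[[0,0,0],[0,0,0],90],[[0,0,0],[0,0,0],90],[[0,0,0],[0,0,0.2],90]]}}

```text
clock: 24.5
tool_pos: [0.4966, 0.1999, 0.0585]
eef_rot: [-0.705, 0.052, 0.706, 0.051]
contact_force: [-0.1, -0.2, -0.4]
opening: 0.646
```

Emit:
{"method": "play_rows", "body": {"targets": [[[0,0,0],[0,0,0.8],90],[[0,0,0],[0,0,1],90],[[0,0,0],[0,0,1],90],[[0,0,0.02],[0,-0.6,0],60],[[0,0,0.02],[0,-0.9,0],60]]}}

```text
clock: 25.0
tool_pos: [0.4981, 0.1425, 0.1729]
eef_rot: [0.708, -0.034, -0.705, -0.037]
contact_force: [0.6, -1.4, 0.0]
opening: 0.763
```

```bash
python3 -c "
from h import *
snap('side','s20');st()
cv2.imwrite('pics/s20z.png',cv2.resize(load('s20')['color'][180:380,120:320,::-1],None,fx=3,fy=3))
"
```

```text
t 25.05 pos [497.5 132.4 172.6] x [ 0.002 -0.004 -1.   ] y [-0.111 -0.994  0.004] yaw_y -1.682 F [-0.2 -6.   0. ] op 0.766 q7 [-0.47  0.7   0.2   1.99 -0.27  0.47 -1.76]
```

View pics/s20z.png

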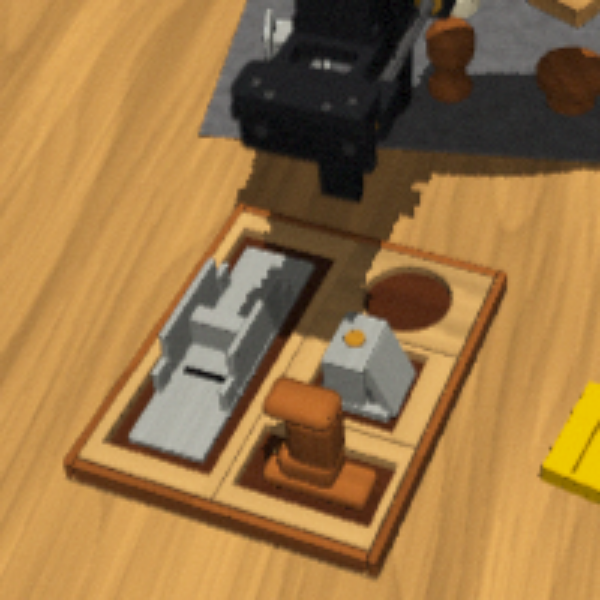

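Emit:
{"method": "play_rows", "body": {"targets": [[[0,0,0.02],[0,-1,0],60],[[0,0,0.02],[0,-1,0],60],[[0,0,0.02],[0,-1,0],60],[[0,0,0.02],[-0.1,-1,0],60],[[0,0,0.02],[-0.1,-0.8,0],60]]}}

```text
clock: 25.55
tool_pos: [0.4888, -0.0546, 0.1715]
eef_rot: [0.707, -0.003, -0.707, -0.003]
contact_force: [0.6, 0.1, 0.5]
opening: 0.765
```

Emit:
{"method": "play_rows", "body": {"targets": [[[0,0,0.02],[0,-0.5,0],60],[[0,0,0],[0,0,0],60],[[0,0,0],[0,0,0],60]]}}

```text
clock: 25.85
tool_pos: [0.4893, -0.0713, 0.1713]
eef_rot: [0.707, 0.005, -0.707, 0.004]
contact_force: [0.2, -0.0, 0.0]
opening: 0.768
```

```bash
python3 -c "
from h import *
snap('wrist','w21');st()
"
```

```text
t 25.9 pos [489.4 -70.4 171.2] x [ 0.     0.001 -1.   ] y [ 0.015 -1.    -0.001] yaw_y -1.556 F [-0.1  0.3 -0.4] op 0.766 q7 [-0.    0.68  0.09  2.05 -0.14  0.42 -1.37]
```

View pics/w21.png

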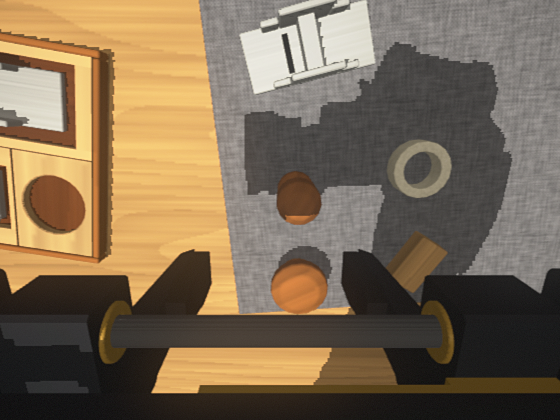

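```bash
python3 -c "
from h import *
s=load('w21')
for u,v,z in [(298.5,200,.05),(276,200,.05),(321.5,200,.05),(298.5,224,.045),(298.5,177,.055),(56,203,.016)]: print(u,v,(onz(s,u,v,z)*1000).round(1))
a=s['color'][160:240,250:350,::-1]
cv2.imwrite('pics/w21z.png',cv2.resize(a,None,fx=6,fy=6,interpolation=cv2.INTER_CUBIC))
"
```

```text
298.5 200 [499.6 -90.2  50. ]
276 200 [499.4 -72.3  50. ]
321.5 200 [ 499.9 -108.6   50. ]
298.5 224 [477.5 -91.3  45. ]
298.5 177 [519.2 -89.2  55. ]
56 203 [484.5 128.4  16. ]
```

View pics/w21z.png

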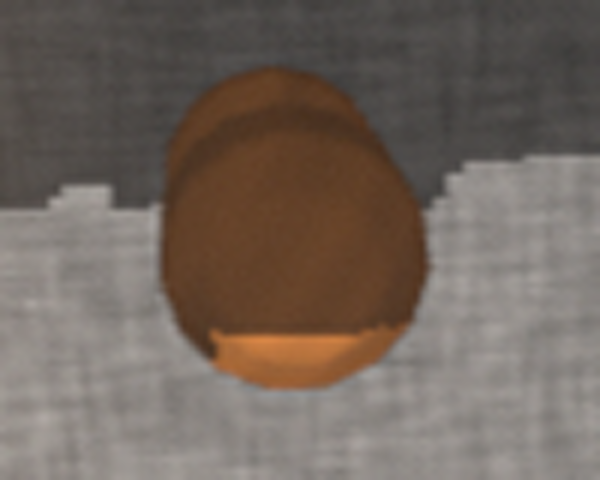

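Emit:
{"method": "play_rows", "body": {"targets": [[[0,0,0],[0.2,-0.48,-0.3],60],[[0,0,0],[0,0,-0.8],60],[[0,0,0],[0,0,-0.8],60],[[0,0,0],[0,0,-0.3],60],[[0,0,0],[0,0,0],60]], "newtons": 25}}

```text
clock: 26.4
tool_pos: [0.4964, -0.0893, 0.0819]
eef_rot: [-0.706, -0.006, 0.708, -0.005]
contact_force: [-1.7, -0.2, 0.1]
opening: 0.763
```

```bash
python3 -c "
from h import *
snap('wrist','w22');snap('side','s22');st()
cv2.imwrite('pics/s22z.png',cv2.resize(load('s22')['color'][120:250,190:340,::-1],None,fx=4,fy=4))
"
```

```text
t 26.5 pos [497.7 -90.2  83.7] x [ 0.001  0.001 -1.   ] y [ 0.015 -1.    -0.001] yaw_y -1.556 F [ 0.5  0.1 -0.3] op 0.76 q7 [ 0.06  0.85  0.04  2.06 -0.14  0.24 -1.33]
```

View pics/w22.png

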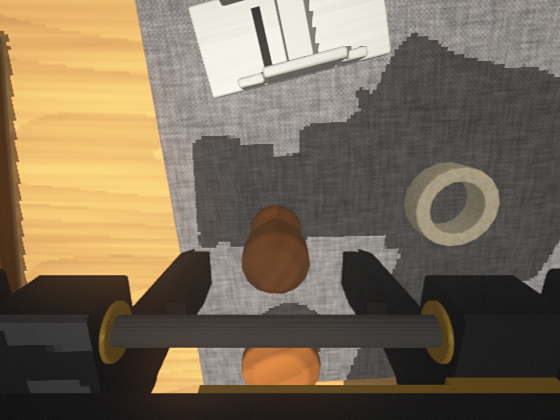

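View pics/s22z.png

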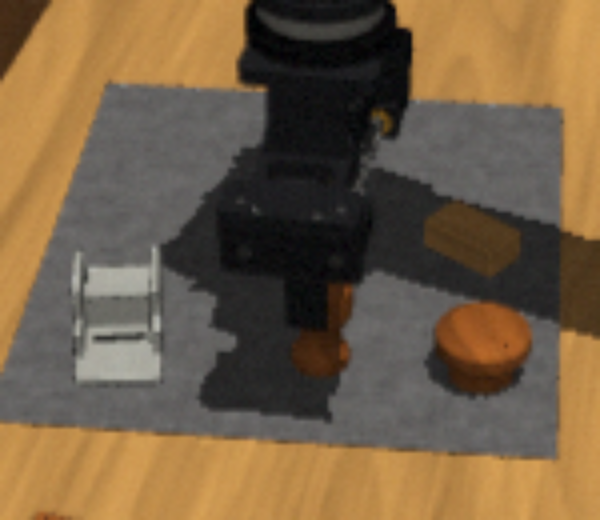

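```bash
python3 -c "
from h import *
s=load('w22')
for u,v,z in [(276,256,.05),(243,258,.05),(309,258,.05),(276,206,.003),(250,230,.003),(301,230,.003)]: print(u,v,(onz(s,u,v,z)*1000).round(1))
"
```

```text
276 256 [500.1 -90.3  50. ]
243 258 [498.6 -72.7  50. ]
309 258 [ 499.2 -108.    50. ]
276 206 [513.8 -90.1   3. ]
250 230 [496.6 -72.7   3. ]
301 230 [ 497.1 -107.3    3. ]
```

Emit:
{"method": "play_rows", "body": {"targets": [[[0,0,0],[0,0,-0.5],60],[[0,0,0],[0,0,-0.3],60],[[0,0,0],[0,0,0],255],[[0,0,0],[0,0,0],255],[[0,0,0],[0,0,0],255]]}}

```text
clock: 27.0
tool_pos: [0.4976, -0.0911, 0.0519]
eef_rot: [0.708, 0.005, -0.707, 0.005]
contact_force: [0.4, -0.2, 0.4]
opening: 0.517
```

Emit:
{"method": "play_rows", "body": {"targets": [[[0,0,0],[0,0,0],255],[[0,0,0],[0,0,0],255],[[0,0,0],[0,0,0],255],[[0,0,0],[0,0,0.2],255],[[0,0,0],[0,0,0.5],255]]}}

```text
clock: 27.5
tool_pos: [0.4962, -0.0909, 0.0786]
eef_rot: [-0.706, -0.005, 0.708, -0.005]
contact_force: [0.5, -0.8, -0.2]
opening: 0.382
```

Emit:
{"method": "play_rows", "body": {"targets": [[[0,0,0],[0,0,0.8],255],[[0,0,0],[0,0,0.8],255],[[0,0,0],[0,0,0.6],255],[[0,0,0],[0,0,0],255]]}}

```text
clock: 27.9
tool_pos: [0.4988, -0.0915, 0.1702]
eef_rot: [0.709, 0.005, -0.705, 0.005]
contact_force: [0.1, -0.7, -0.1]
opening: 0.381
```

```bash
python3 -c "
from h import *
snap('side','s23');st()
cv2.imwrite('pics/s23z.png',cv2.resize(load('s23')['color'][120:250,190:340,::-1],None,fx=4,fy=4))
"
```

```text
t 27.95 pos [497.9 -91.2 168.6] x [ 0.003 -0.    -1.   ] y [ 0.014 -1.     0.   ] yaw_y -1.557 F [ 0.5  0.3 -0.8] op 0.386 q7 [ 0.04  0.69  0.08  2.02 -0.13  0.43 -1.34]
```

View pics/s23z.png

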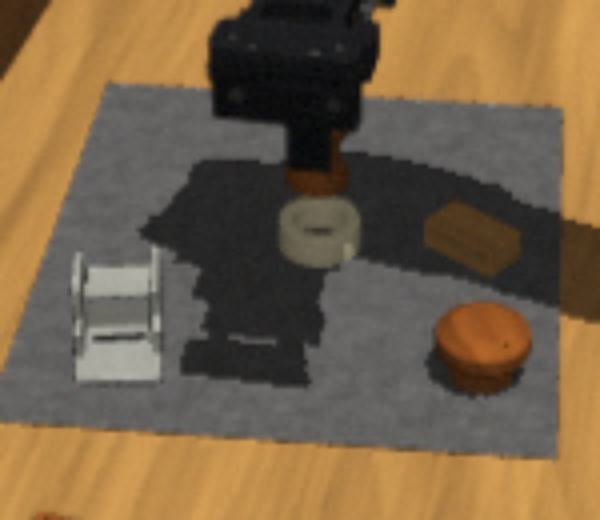

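Emit:
{"method": "play_rows", "body": {"targets": [[[0,0,-0.02],[-0.05,0.5,0],255],[[0,0,-0.03],[-0.05,0.9,0],255],[[0,0,-0.03],[-0.05,0.95,0],255],[[0,0,-0.03],[-0.05,0.95,0],255],[[0,0,-0.02],[-0.05,0.95,0],255]]}}

```text
clock: 28.45
tool_pos: [0.4861, 0.0802, 0.1659]
eef_rot: [-0.705, 0.042, 0.707, 0.041]
contact_force: [0.9, -0.3, -0.1]
opening: 0.385
```

Emit:
{"method": "play_rows", "body": {"targets": [[[0,0,-0.02],[-0.05,0.8,0],255],[[0,0,-0.01],[-0.05,0.5,0],255],[[0,0,0],[0,0,0],255],[[0,0,0],[0,0,0],255]]}}

```text
clock: 28.85
tool_pos: [0.4826, 0.1303, 0.1662]
eef_rot: [-0.705, 0.052, 0.706, 0.051]
contact_force: [-0.5, -0.5, -0.5]
opening: 0.388
```

```bash
python3 -c "
from h import *
snap('wrist','w24');st()
"
```

```text
t 28.9 pos [482.8 129.4 166.5] x [-0.001 -0.001 -1.   ] y [-0.147 -0.989  0.001] yaw_y -1.718 F [ 0.5 -0.5 -0.4] op 0.387 q7 [-0.47  0.7   0.19  2.04 -0.3   0.43 -1.77]
```

View pics/w24.png

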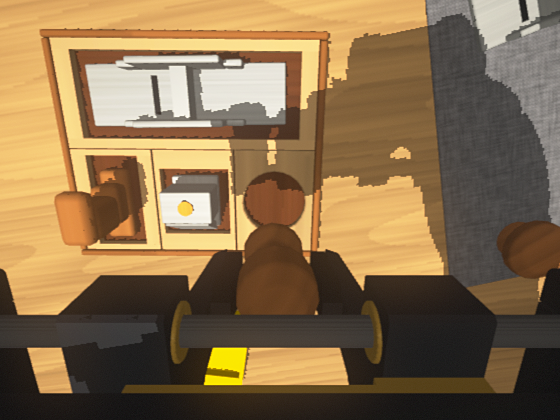

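Emit:
{"method": "play_rows", "body": {"targets": [[[0,0,0],[0.02,0.04,-0.6],255],[[0,0,0],[0,0,-0.8],255],[[0,0,0],[0,0,-0.6],255],[[0,0,0],[0,0,-0.35],255],[[0,0,0],[0,0,-0.2],255]]}}

```text
clock: 29.4
tool_pos: [0.4836, 0.1303, 0.0637]
eef_rot: [-0.705, 0.053, 0.706, 0.052]
contact_force: [-0.6, 0.2, -0.8]
opening: 0.388
```

Emit:
{"method": "play_rows", "body": {"targets": [[[0,0,0],[0,0,-0.06],255],[[0,0,0],[0,0,-0.04],255],[[0,0,0],[0,0,0],255]]}}

```text
clock: 29.7
tool_pos: [0.4844, 0.1323, 0.0616]
eef_rot: [0.706, -0.052, -0.705, -0.052]
contact_force: [-0.8, -0.9, -0.6]
opening: 0.389
```

```bash
python3 -c "
from h import *
snap('side','s25');st()
cv2.imwrite('pics/s25z.png',cv2.resize(load('s25')['color'][180:380,120:320,::-1],None,fx=3,fy=3))
"
```

```text
t 29.75 pos [484.4 132.5  61.7] x [ 0.001  0.001 -1.   ] y [-0.146 -0.989 -0.001] yaw_y -1.717 F [ 0.8  0.4 -1. ] op 0.387 q7 [-0.41  0.89  0.08  2.07 -0.35  0.19 -1.73]
```

View pics/s25z.png

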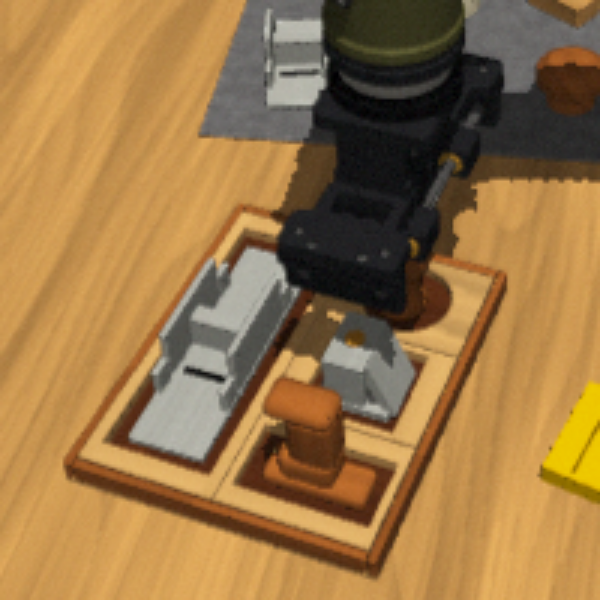

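Emit:
{"method": "play_rows", "body": {"targets": [[[0,0,0],[0,0,-0.05],255],[[0,0,0],[0,0,-0.03],255],[[0,0,0],[0,0,0],255]]}}

```text
clock: 30.05
tool_pos: [0.484, 0.1327, 0.0579]
eef_rot: [0.705, -0.051, -0.705, -0.052]
contact_force: [-0.0, -0.1, -0.7]
opening: 0.388
```

Emit:
{"method": "play_rows", "body": {"targets": [[[0,0,0],[0,0,-0.03],255],[[0,0,0],[0,0,0],255]]}}

```text
clock: 30.25
tool_pos: [0.4841, 0.1327, 0.0567]
eef_rot: [0.705, -0.051, -0.705, -0.052]
contact_force: [-0.2, -0.5, -0.7]
opening: 0.389
```

Emit:
{"method": "play_rows", "body": {"targets": [[[0,0,0],[0,0,-0.03],255],[[0,0,0],[0,0,0],255]]}}

```text
clock: 30.45
tool_pos: [0.4844, 0.1327, 0.0564]
eef_rot: [0.706, -0.051, -0.705, -0.052]
contact_force: [-0.4, 0.8, 10.3]
opening: 0.385
```

Contact at the expected height; release to about 52 mm and rise.

Emit:
{"method": "play_rows", "body": {"targets": [[[0,0,0],[0,0,0.02],255],[[0,0,0],[0,0,0],130],[[0,0,0],[0,0,0],110],[[0,0,0],[0,0,0],110],[[0,0,0],[0,0,0.2],110]]}}

```text
clock: 30.95
tool_pos: [0.4834, 0.1325, 0.0638]
eef_rot: [-0.705, 0.052, 0.706, 0.052]
contact_force: [0.3, 0.0, 0.2]
opening: 0.573
```

Emit:
{"method": "play_rows", "body": {"targets": [[[0,0,0],[0,0,0.8],110],[[0,0,0],[0,0,1],110],[[0,0,0],[0,0,1],110],[[0,0,0],[0,-0.7,0.5],110],[[0,0,0],[0,-1,0.3],110]]}}

```text
clock: 31.45
tool_pos: [0.4849, 0.0664, 0.2106]
eef_rot: [0.707, -0.049, -0.704, -0.051]
contact_force: [1.4, -0.1, -0.6]
opening: 0.566
```

Emit:
{"method": "play_rows", "body": {"targets": [[[0,0,0],[-0.5,-1,0.3],110],[[0,0,0],[-0.5,-1,0],110],[[0,0,0],[-0.5,-1,0],110],[[0,0,0],[0,-0.5,0],110],[[0,0,0],[0,0,0],110]]}}

```text
clock: 31.95
tool_pos: [0.4232, -0.0787, 0.221]
eef_rot: [0.705, -0.054, -0.705, -0.054]
contact_force: [0.4, 0.9, -1.2]
opening: 0.569
```

```bash
python3 -c "
from h import *
snap('side','s26');snap('top','t26');st()
a=cv2.resize(load('s26')['color'][230:370,140:300,::-1],None,fx=4,fy=4)
b=cv2.resize(load('t26')['color'][140:240,150:260,::-1],None,fx=6,fy=6,interpolation=cv2.INTER_CUBIC)
cv2.imwrite('pics/s26z.png',a);cv2.imwrite('pics/t26z.png',b)
"
```

```text
t 32.05 pos [424.2 -75.2 220.6] x [ 0.001  0.001 -1.   ] y [-0.146 -0.989 -0.001] yaw_y -1.718 F [ 0.7  0.7 -0.9] op 0.568 q7 [-0.04  0.53  0.17  2.19 -0.21  0.44 -1.42]
```

View pics/s26z.png

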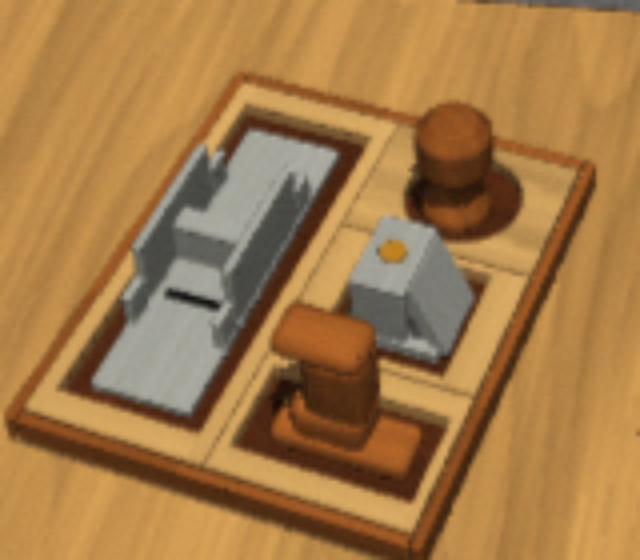

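View pics/t26z.png

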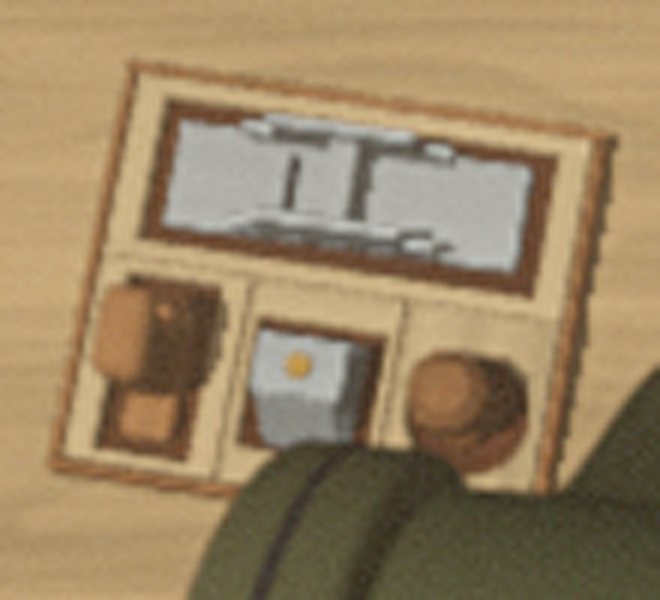

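View pics/t26.png

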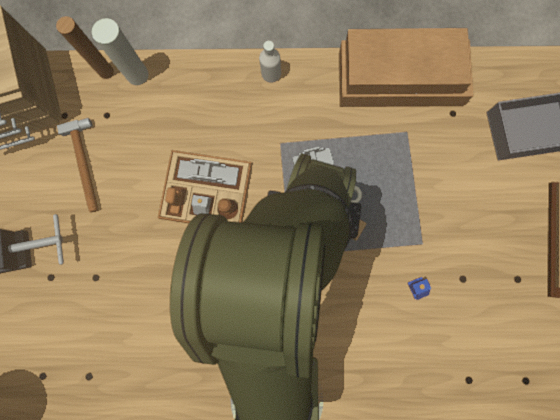

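```bash
python3 -c "
from h import *
s=load('t26')
def q(n,u,v,z): print(n,(onz(s,150+(u+.5)/6-.5,140+(v+.5)/6-.5,z)*1000).round(1))
w=np.mean([onz(s,150+(u+.5)/6-.5,140+(v+.5)/6-.5,.014) for u,v in [(180,120),(533,168),(515,272),(163,222)]],0);print('sole',w*1000,'bay 581.2 187.5')
q('frog screw',298,365,.053);print('square 493.3 200.3')
q('knob head',449,394,.062);print('round 483.5 131.8')
for f in ('s0','s26'): pass
a=load('side0')['color'].astype(int);b=load('s26')['color'].astype(int)
d=abs(a-b).sum(2)
print('short sole diff',d[180:218,205:236].mean(),'drawer',d[192:220,295:326].mean())
cv2.imwrite('pics/s26f.png',load('s26')['color'][:,:,::-1])
"
```

```text
sole [582.56932046 188.33124578  14.        ] bay 581.2 187.5
frog screw [497.6 199.7  53. ]
square 493.3 200.3
knob head [483.4 133.   62. ]
round 483.5 131.8
short sole diff 12.811544991511036 drawer 18.91705069124424
```

View pics/s26f.png

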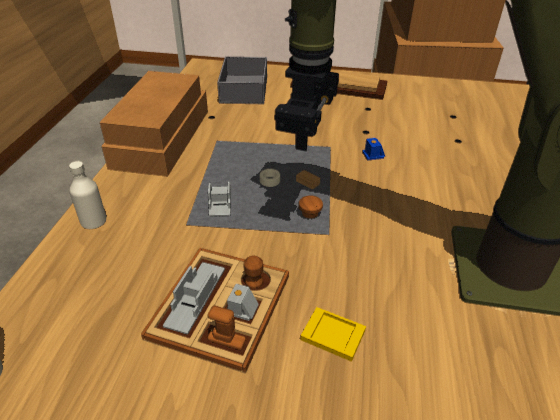

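All four parts are seated within about 1–2 mm of centre (the frog's screw sits 4 mm toward +x of its origin, as expected). The look-alikes are unmoved and the arm is clear.

```bash
python3 -c "
from h import *
print(r.finish_job())"
```

```text
the job is handed in; nothing more can be done
None
```

All four plane parts are packed and the job was handed in at about 32 s of the 102 s allowed. It reported no verdict.

- **Sole:** It was gripped high across the cheeks and tilted 0.2 rad. One end was rested in the long recess with about 3 N of contact. I then pivoted it down at about 0.25 rad/s and released it flat.
- **Small parts:** The handle, frog and knob followed in that order. Each was lowered until it touched the recess floor, then released.

**Last checks:**
- **Position:** The top view put the sole about 2 mm from its recess centre and the frog and knob about 1 mm from theirs. The handle was checked by eye and from the tool pose when it was released; I did not measure it again.
- **Seating:** All parts look upright and fully down in the side view.
- **Look-alikes:** The short sole and drawer knob appear unmoved in the side view.
- **Gripper:** It was open and clear of everything.

No check failed. The floor contacts came 1–2.5 mm lower than I had predicted. That is close to the 2 mm calibration error, and the parts still look fully down.

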